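# Load a rechargeable cell into a spring-contact charging dock

### The job

Charge the green cell: put it in the charging dock by sliding its bare metal end in under the clear hood, pushing the coil spring contact back, and then letting the white-ringed end down behind the end lip, so that the cell lies level in both saddles, clamped by the spring. Feel your way, for the cradle may sit up to 7 mm either way along its base: the spring needs a push of about 17 N, and must not be squeezed down to its stop (20 N). Leave the orange cell on its rest, and leave the other things alone.

Things in the scene. Friction and masses are not known exactly. Their poses are not given: they have to be found in the camera images.
- green_cell: the cell to load: cylinder 26 mm in diameter, 65 mm long, green sleeve, 90 g, lying level on a white rest. Origin at its middle (35 mm above the desk at the start); its x axis runs along the cylinder, +x towards the bare steel end, -x towards the white-ringed end.
- green_cell_bare_end (a point): centre of the green cell's bare steel end face, which goes against the spring. Cradle, spring side (dock frame, shift 0): V saddle x 18 to 31 mm, 31 mm high, 32 mm wide; over the spring a clear hood, underside z = 55.5 mm, top 59.5 mm, x 27 to 67 mm, between cheeks 34 mm apart, open towards -x. Go in tilted, this end 10 to 14 degrees down, then level.
- green_cell_white_end (a point): centre of the green cell's white-ringed end face, which goes down behind the lip. Cradle, lip side (dock frame, shift 0): end lip with inner face at x = -32.5 mm, 4 mm thick, 30 mm wide, top at z = 31 mm, 9 mm above the underside of a seated cell; V saddle x -30.5 to -24.5 mm, 29 mm high, 31 mm wide. Between the saddles free down to z = 13 mm for the fingers.
- dock: charging dock: white base 134 x 60 x 8 mm, fixed. Origin on the desk, x along the cell towards the spring, z up. On it a grey cradle, fixed too, but set anywhere up to 7 mm either way along x: that shift is NOT in this pose, so find the spring by touch. All x of the cradle given elsewhere are for shift 0. A seated cell lies along x, its middle at x = shift, y = 0, z = 35 mm.
- spring_contact (a joint): travel towards +x of the spring contact, a steel disc 14 mm across on a coil spring, its face at x = 31, z = 35 mm when free. m: 0 free, 0.0015 with a seated cell; stop at 0.0056. Force 1.2 N plus 4 N per mm: 7 N seated; a tilted cell clears the lip from about 0.0036 (15.5 N); beyond 0.0048 (20 N) it counts as squeezed to its stop.
- orange_cell: a like cell with an orange sleeve on the other white rest; leave it. Origin at its middle
- rest_a: white rest that carries the green cell: 78 x 46 mm base 10 mm thick with two V saddles 31 mm high (x 17.5 to 30.5 mm either side) under the cell's ends, open between them; fixed. Origin on the desk under its middle, x along the cell
- rest_b: the same rest, carrying the orange cell
- vial: glass vial with a white cap, 22 mm across, 52 mm high, loose; origin at its underside
- petri_dish: petri dish 58 mm across, 16 mm high, loose; origin at its underside
- slide_mailer: green slide mailer 34 x 84 x 15 mm, loose; origin at its underside
- dropper: small brown bottle with a black cap, 28 mm across, 70 mm high, loose; origin at its underside
Things that resemble listed ones, but are neither listed nor needed, are in the scene too. Of the things shaped like the green_cell, the green one is meant.

How it is judged:
By the outcome, as a careful person would: the job done as asked, in the order asked, and still so for the second after the job is handed in, with the robot touching nothing.
It also fails if it takes over 61 s, if anything falls off the work surface, if the arm or the gripper's body presses on something with over 40 N, if the wrist force passes 120 N, or if a joint passes its speed limit or range.

### The arm

A 6-joint arm with a two-finger parallel gripper is mounted at the origin on a cart in front of the work surface, level with it; the furniture and walls round the work are solid. World frame = base frame: x ahead of the robot, y to its left, z up, the work surface at z = 0. Lengths are in mm, angles in degrees, forces in N, time in s.
With the tool pointing down it reaches from about 350 to 850 mm from the base axis. Payload 8.1 kg.
Tool frame: the origin (TCP) lies on the front face of the gripper's body, between the roots of the fingers; the fingertips stand r.finger_overhang ahead of it and the grasp point (between the pads) lies 54 mm ahead of it (r.finger_overhang is the distance from the TCP to the fingertips, in mm); y points along the fingers, z is the direction in which the jaws open and shut, and the axes are right-handed (so a half turn about y gives the same grasp; the last joint's range is limited). The gripper opens to 85 mm and grips with 20 to 120 N. Pads are 22 mm wide; open, the fingers measure 114 mm over their backs; the gripper's body (76 mm by 85 mm) begins 54 mm behind the grasp point. The pads swing forward as they close: fully open they stand 13 mm farther back than shut.
Start: joints at [-71.413, 7.471, 85.268, -0, 87.261, -4.893], TCP at [239.076, -550.317, 303.892] pointing down, gripper open.
Joint ranges: [-169.43, 169.43], [-51.17, 129.36], [1.28, 143.12], [-76.62, 256.62], [0, 156.53], [-152.29, 152.29]. Speed limits (degrees/s): [136.94, 136.94, 159.86, 180, 180, 180].

### API

Orientations are given as [roll, pitch, yaw] about the fixed x, y, z axes, in that order (R = Rz(yaw) Ry(pitch) Rx(roll)).
In Python, from bench import r gives the robot as it stands. The module is installed in compiled form; this text tells all that it offers.
- The arm moves only by the tool arm_command, never from a script. Its argument "increments" is a list of rows, each a list of 6 numbers: the shift along the tool's x, y, z in m, then the turn, a rotation vector about the tool's x, y, z in rad. In form: [[tx, ty, tz, wx, wy, wz], ...]. A call has exactly 10 rows; each row is the pose to reach, as a shift and turn from the pose commanded when the call began, along the tool's axes at that moment; what a row does not reach only later rows make up. A row lasts 1/8 s, in which the tool goes at most 62.5 mm and 10.7 degrees, less where a joint would pass 70% of its speed; a pose out of reach is approached as far as the arm can. A call with a gripper value outside its range is refused whole. "jaw" is the gripper's target within -1 to 1 (shut at 1, half-way at 0, fully open at -1), set as the call begins (left out, the last holds). The fingers move at their own pace and stop on an object; "force" is the grip in N (left out, the last holds). Time passes only in rows, so rows that repeat a pose let the fingers close, or fill a call up. It gives the time, the measured TCP pose, the force and the opening at its end, in the units of the state.
- r.sense(): the state, without advancing time (a new reading comes with each control period).
- r.snapshot(name): name is "side" or "top" or "wrist"; returns the picture (384x512x3 uint8, red, green, blue); there is no depth.
- r.camera_model(name): a dict with "intrinsics" (3x3 intrinsics, pixels), "distortion" ([k1, k2, p1, p2, k3] as OpenCV has them; the pictures are not rectified), "cam_to_world" (4x4, takes a point from camera to world coordinates). Camera axes: x right, y down, z forward; pixel columns grow to the right and rows downward; lengths in mm; the calibration is good to about 2 mm. A picture is of the moment at which its call begins: read the wrist's pose just before it. camera_model takes no time and is no camera call; for the wrist camera it gives the pose at the moment of the call.
- r.hand_in(): hands the job in, once; it reports no verdict.
Trained networks look in the newest picture that a camera, given by its name, has taken for a name from the list of things; names that differ only in an ending like _2 or _b are one class to them, and where a whole thing is asked for, a point or a joint stands for the part that bears it (a point fixed in the world has none). Each returns a list of dicts, best first, with "conf" (0 to 1); they miss things now and then, are a little off and sometimes report something else, mostly with a low value. They report only what shows in the picture. A call takes as long as a camera call. They do not tell look-alikes from the thing itself.
- r.trace(camera, target): "mask" (384x512 bool, what is visible of it) and "position" ([column, row] in pixels, amid what is visible of it).
- r.spot_point(camera, target): "position" ([column, row] in pixels: a listed point, or the origin of a listed thing).
The state is a dict: "time": time; "joint_pos": joint angles; "qd": joint speeds; "joint_efforts": joint torques, N m; "tool_pos": TCP position; "tcp_rot": TCP orientation; "ft_force": force on the tool from outside, world axes, zero at the start; "wrist_torque": the same for the moment, N m; "finger_gap": finger opening in mm.
Only numpy, scipy, OpenCV 4.12 (cv2) and the standard library are available. Lean on these libraries where they do the work, as an engineer would, in place of code of your own. Each camera call takes 0.05 s, during which the arm holds its last target.

## Working session

There is one attempt and no reset: what is moved stays moved. The work goes in short steps, Python scripts to look and compute and a tool call to move; the robot and the scene stay as the last step left them, time stands still between calls to the robot, and variables do not carry over. Pictures are saved under pics/ and viewed, and the job is handed in when it is done.

Besides the shell and the picture viewer there is one more tool, called after "Request:" by a JSON object that holds its "fn" and its "kwargs". arm_command: Moves the arm, as the interface text tells. Its arguments: {"type":"object","properties":{"increments":{"type":"array","items":{"type":"array","items":{"type":"number"}}},"jaw":{"type":"number"},"force":{"type":"number"}},"required":["increments"]}

```bash
mkdir -p pics; ls
python3 - <<'E'
from bench import r
import cv2, numpy as np
print(r.sense()); print(r.finger_overhang)
for c in ("side","top","wrist"):
    im=r.snapshot(c); cv2.imwrite(f"pics/{c}0.png",cv2.resize(im[:,:,::-1],(768,576)))
    m=r.camera_model(c); print(c,np.round(m["intrinsics"],1).tolist(),m["distortion"],np.round(m["cam_to_world"],3).tolist())
E
```

```text
pics
{'time': 0.0, 'joint_pos': array([-7.14139441e+01,  7.51381372e+00,  8.53309509e+01, -6.92782785e-04,
        8.72619783e+01, -4.89355724e+00]), 'qd': array([ 0.00311178, -0.05879879,  0.00372637, -0.0992315 ,  0.03432679,
        0.03814599]), 'joint_efforts': array([-1.25815619e-03, -5.69404078e+01, -5.00547159e+01, -4.12240715e-04,
        1.50826498e-02,  2.62011383e-05]), 'tool_pos': array([ 238.92908622, -549.90825018,  302.8417874 ]), 'tcp_rot': array([-9.01064128e+01,  8.41627712e-03, -1.56520361e+02]), 'ft_force': array([-0.49772198,  0.20475528, -0.67826725]), 'wrist_torque': array([-0.06066829, -0.00234774,  0.02365117]), 'finger_gap': 85.38255575084894}
72.6
side [[450.5, 0.0, 253.0], [0.0, 450.5, 187.9], [0.0, 0.0, 1.0]] [0.01915647 0.         0.         0.         0.        ] [[0.838, -0.274, 0.472, 104.922], [-0.545, -0.395, 0.739, -566.154], [-0.016, -0.877, -0.48, 514.527], [0.0, 0.0, 0.0, 1.0]]
top [[440.4, 0.0, 250.7], [0.0, 440.4, 191.2], [0.0, 0.0, 1.0]] [-0.11298224  0.          0.          0.          0.        ] [[-0.029, -0.982, 0.185, 327.458], [-0.999, 0.033, 0.019, 115.07], [-0.025, -0.185, -0.982, 1181.683], [0.0, 0.0, 0.0, 1.0]]
wrist [[269.4, 0.0, 250.7], [0.0, 269.4, 192.1], [0.0, 0.0, 1.0]] [0.01659402 0.         0.         0.         0.        ] [[0.399, -0.874, -0.276, 310.189], [-0.917, -0.381, -0.118, -520.397], [-0.002, 0.301, -0.954, 373.263], [0.0, 0.0, 0.0, 1.0]]
```

View pics/side0.png

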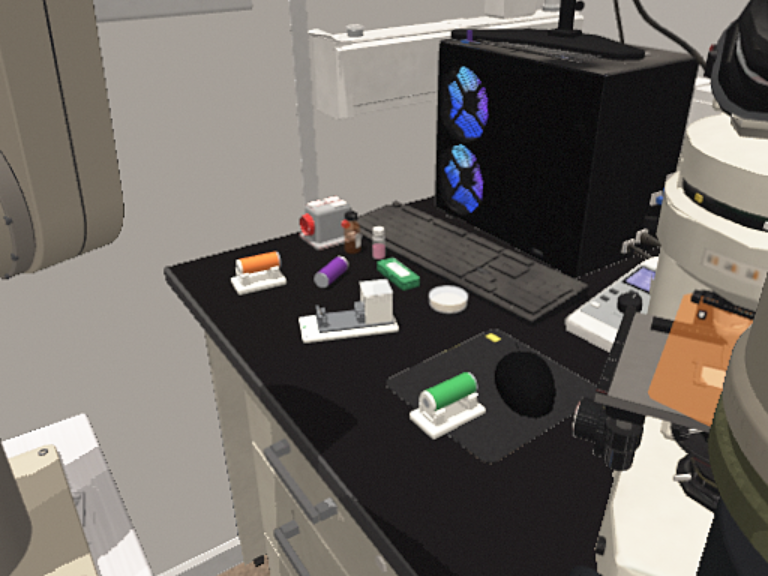

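View pics/top0.png

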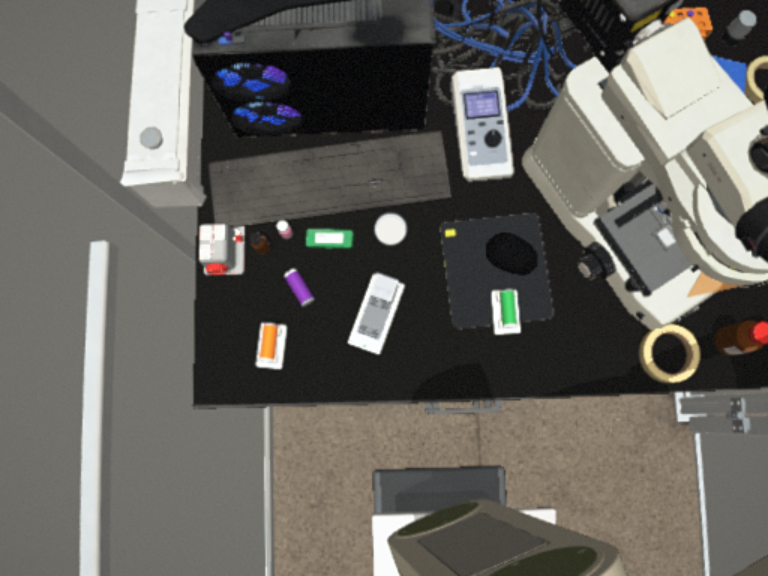

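View pics/wrist0.png

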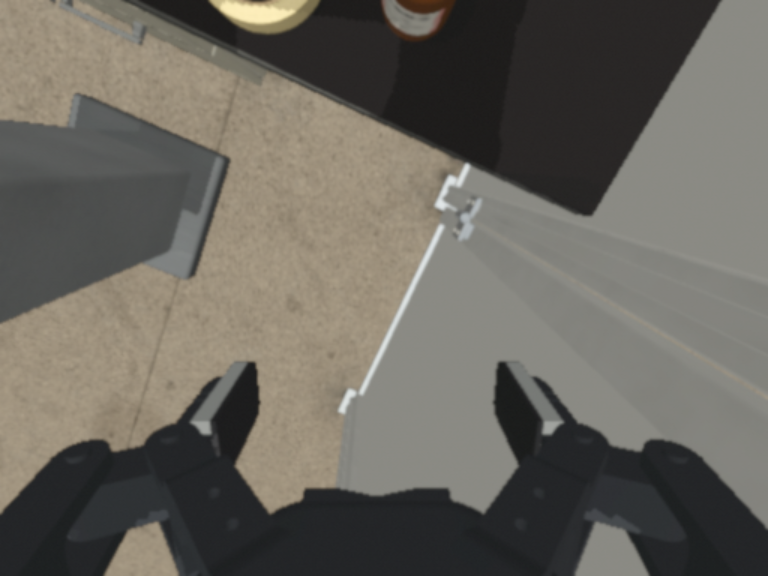

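Side picture: green cell at about (450,393) in the scaled view, dock (350,315), orange cell (258,265), purple look-alike (331,271), mailer (398,272). Top picture: green cell (508,308), dock (377,313). Now I'll measure.

```bash
cat > h.py <<'E'
from bench import r
import cv2, numpy as np
from scipy.spatial.transform import Rotation as Rot
def ray(c,p,m=None):
    m=m or r.camera_model(c)
    q=cv2.undistortPoints(np.array([[p]],float),np.array(m["intrinsics"]),np.array(m["distortion"]))[0,0]
    T=np.array(m["cam_to_world"]); d=T[:3,:3]@np.array([q[0],q[1],1.]); return T[:3,3],d/np.linalg.norm(d)
def tri(rays):
    A=np.zeros((3,3));b=np.zeros(3)
    for o,d in rays:
        P=np.eye(3)-np.outer(d,d);A+=P;b+=P@o
    x=np.linalg.solve(A,b); return x,[np.linalg.norm((np.eye(3)-np.outer(d,d))@(x-o)) for o,d in rays]
def atz(c,p,z,m=None):
    o,d=ray(c,p,m); return o+d*(z-o[2])/d[2]
def proj(c,X,m=None):
    m=m or r.camera_model(c);T=np.linalg.inv(np.array(m["cam_to_world"]))
    return cv2.projectPoints(np.array([X],float),cv2.Rodrigues(T[:3,:3])[0],T[:3,3],np.array(m["intrinsics"]),np.array(m["distortion"]))[0][0,0]
E
python3 - <<'E'
from h import *
P={}
for c in ("side","top"):
    for n in ("green_cell","green_cell_bare_end","green_cell_white_end","dock","rest_a","orange_cell"):
        res=r.spot_point(c,n)[:3]
        print(c,n,[(np.round(x["position"],1).tolist(),round(x["conf"],2)) for x in res])
        if res:P[c,n]=[x["position"] for x in res]
for n in ("green_cell","green_cell_bare_end","green_cell_white_end","dock","rest_a"):
    for a in P.get(("side",n),[]):
        for b in P.get(("top",n),[]):
            x,e=tri([ray("side",a),ray("top",b)]); print(n,np.round(x,1),np.round(e,1))
s=r.snapshot("side");t=r.snapshot("top")
a=cv2.resize(s[230:300,250:340],None,fx=5,fy=5,interpolation=cv2.INTER_CUBIC)
b=cv2.resize(s[170:240,180:290],None,fx=5,fy=5,interpolation=cv2.INTER_CUBIC)
cv2.imwrite("pics/c1.png",a[:,:,::-1]);cv2.imwrite("pics/c2.png",b[:,:,::-1])
c=cv2.resize(t[170:250,220:370],None,fx=5,fy=5,interpolation=cv2.INTER_CUBIC);cv2.imwrite("pics/c3.png",c[:,:,::-1])
E
```

```text
side green_cell [([297.2, 259.3], 0.57), ([221.2, 180.2], 0.57), ([228.5, 215.4], 0.25)]
side green_cell_bare_end [([312.7, 255.2], 0.97)]
side green_cell_white_end [([227.3, 174.2], 0.72), ([285.7, 269.5], 0.63)]
side dock [([229.5, 215.1], 0.82)]
side rest_a [([299.1, 276.0], 0.86), ([169.3, 188.3], 0.69)]
side orange_cell [([169.9, 172.2], 0.58)]
top green_cell [([339.7, 206.0], 0.81), ([199.1, 190.5], 0.76)]
top green_cell_bare_end [([339.3, 190.1], 0.72), ([203.9, 197.0], 0.69)]
top green_cell_white_end [([195.9, 184.1], 0.73), ([341.4, 216.0], 0.55)]
top dock [([248.6, 211.9], 0.71)]
top rest_a [([335.2, 207.3], 0.79), ([180.6, 231.8], 0.77), ([336.9, 193.1], 0.53)]
top orange_cell [([177.7, 226.5], 0.65), ([338.6, 215.2], 0.43)]
green_cell [494.1 -93.1  43.1] [1.3 1.3]
green_cell [ 680.3  269.5 -274.5] [84.9 84.9]
green_cell [429.9 -46.2 206.2] [43.9 43.9]
green_cell [554.1 278.   15. ] [0.2 0.2]
green_cell [436.4 -56.4 147.2] [46.2 46.2]
green_cell [ 577.3  294.  -100.8] [0.5 0.5]
green_cell_bare_end [533.6 -93.5  36.4] [5.9 5.9]
green_cell_bare_end [ 664.4  226.7 -221.2] [110. 110.]
green_cell_white_end [572.6 284.7  22.5] [2.1 2.1]
green_cell_white_end [420.9 -52.2 216. ] [28.6 28.6]
green_cell_white_end [ 700.5  307.6 -347.8] [60.9 60.9]
green_cell_white_end [468.  -96.9  35.9] [1.9 1.9]
dock [495.2 144.6   6.3] [2.6 2.6]
rest_a [499.4 -89.6   1.6] [1.3 1.3]
rest_a [ 590.3  269.9 -261.9] [161.5 161.5]
rest_a [522.9 -88.6  -4.3] [17. 17.]
rest_a [389.9 -29.8 212.2] [79.7 79.7]
rest_a [443.6 331.1   3.7] [1.2 1.2]
rest_a [404.8 -31.3 217.4] [95.2 95.2]
```

View pics/c1.png

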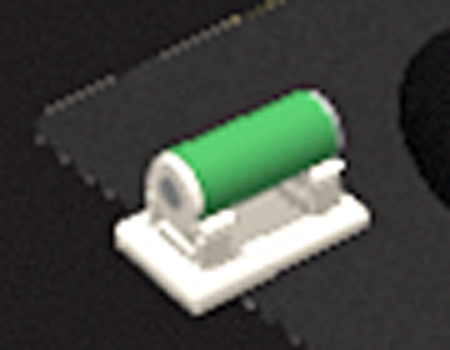

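View pics/c2.png

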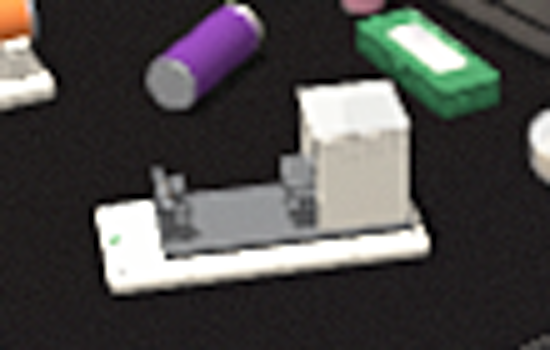

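View pics/c3.png

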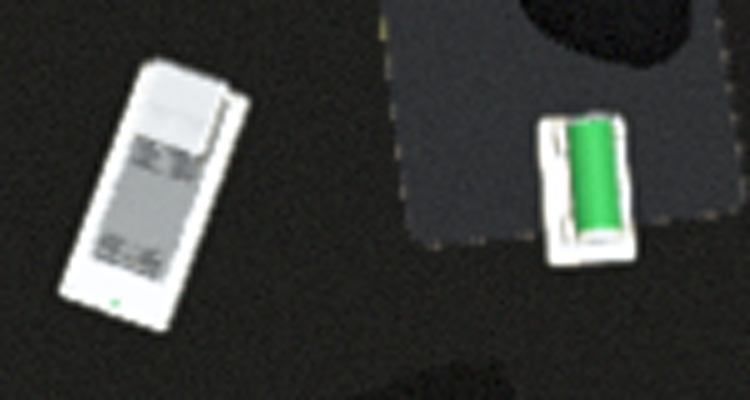

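Candidates, in scaled side-view pixels: green cell (450,393), orange cell (258,265), purple cylinder (331,271), green mailer (398,272). The description picks the green-sleeved cylinder on the white rest. The crop shows its white-ringed end facing the robot and its bare end facing away. The dock's spring end also faces away. I'll move to an overlook, staying clear of the microscope.

Request:
{"fn": "arm_command", "kwargs": {"increments": [[-0.032,0,-0.036,0,-0.17,0],[-0.064,0,-0.072,0,-0.34,0],[-0.096,0,-0.107,0,-0.51,0],[-0.128,0,-0.143,0,-0.68,0],[-0.16,0,-0.179,0,-0.85,0],[-0.192,0,-0.214,0,-1.02,0],[-0.224,0,-0.25,0,-1.19,0],[-0.256,0,-0.286,0,-1.36,0],[-0.288,0,-0.321,0,-1.53,0],[-0.32,0,-0.357,0,-1.7,0]]}}

```text
time: 2.1
tool_pos: [390.6, -93.9, 304.2]
tcp_rot: [-90.0, -0.0, -58.8]
ft_force: [0.6, 0.3, -0.5]
finger_gap: 85.3
```

Request:
{"fn": "arm_command", "kwargs": {"increments": [[-0.014,0.006,0.008,0,-0.16,0],[-0.028,0.012,0.016,0,-0.32,0],[-0.042,0.018,0.024,0,-0.48,0],[-0.056,0.024,0.032,0,-0.64,0],[-0.07,0.03,0.041,0,-0.8,0],[-0.084,0.036,0.05,0,-0.96,0],[-0.097,0.044,0.059,0,-1.1,0],[-0.097,0.044,0.059,0,-1.1,0],[-0.097,0.044,0.059,0,-1.1,0],[-0.097,0.044,0.059,0,-1.1,0]]}}

```text
time: 3.35
tool_pos: [391.4, 17.6, 260.4]
tcp_rot: [-90.0, -0.0, 3.8]
ft_force: [0.1, -0.0, -0.1]
finger_gap: 85.4
```

Run:
```python
from h import *
s=r.sense();print(s["time"],s["tool_pos"],s["tcp_rot"],s["joint_pos"])
m=r.camera_model("wrist");im=r.snapshot("wrist")
np.save("w1.npy",im);import pickle;pickle.dump(m,open("w1.pkl","wb"))
cv2.imwrite("pics/w1.png",cv2.resize(im[:,:,::-1],(768,576),interpolation=cv2.INTER_CUBIC))
print(np.round(m["cam_to_world"],3).tolist())
for n in ("green_cell","green_cell_bare_end","green_cell_white_end","dock","rest_a"):
    print(n,[(np.round(x["position"],1).tolist(),round(x["conf"],2)) for x in r.spot_point("wrist",n)[:3]])
```

```text
3.35 [391.4035572   17.62074974 260.35316315] [-9.00154226e+01 -4.16976066e-02  3.76674424e+00] [-4.92441721e+00 -2.56649909e+01  1.19474571e+02 -8.96487324e-03
  8.61468703e+01 -9.86905568e+01]
[[-0.067, 0.952, 0.299, 315.633], [0.998, 0.063, 0.02, 11.74], [0.0, 0.3, -0.954, 330.484], [0.0, 0.0, 0.0, 1.0]]
green_cell [([431.0, 299.4], 0.82), ([157.9, 256.8], 0.54)]
green_cell_bare_end [([424.2, 279.6], 0.56)]
green_cell_white_end [([157.4, 237.6], 0.56)]
dock [([338.5, 246.4], 0.87)]
rest_a [([169.5, 242.6], 0.98), ([481.1, 227.4], 0.65)]
```

View pics/w1.png

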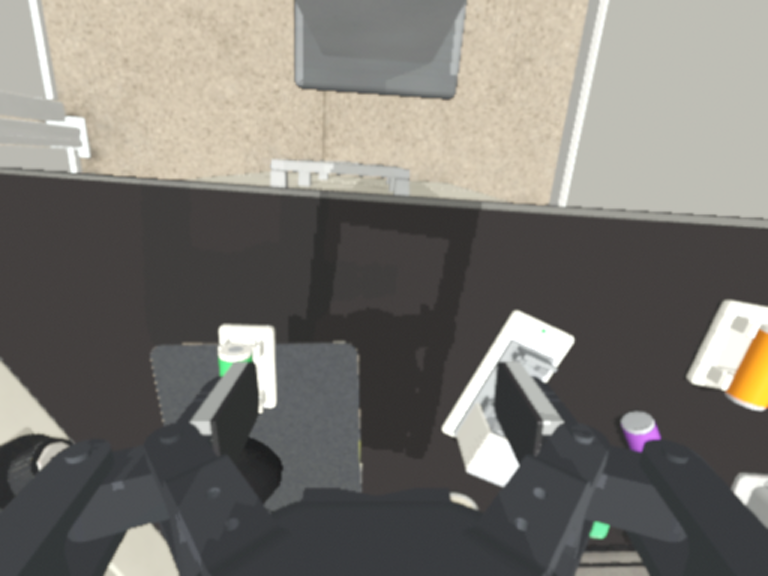

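The wrist view (scaled) shows the dock at about (515,390) and the cell at (240,365), both partly hidden by the fingers. I'll move so they appear between the fingers, dock first.

Request:
{"fn": "arm_command", "kwargs": {"increments": [[0.016,0,0.016,0,0,0],[0.032,0,0.032,0,0,0],[0.048,0,0.048,0,0,0],[0.064,0,0.064,0,0,0],[0.08,0,0.08,0,0,0],[0.09,0,0.096,0,0,0],[0.096,0,0.104,0,0,0],[0.096,0,0.104,0,0,0],[0.096,0,0.104,0,0,0],[0.096,0,0.104,0,0,0]]}}

```text
time: 4.9
tool_pos: [479.7, 128.0, 260.0]
tcp_rot: [-90.0, -0.0, 3.9]
ft_force: [0.4, -0.6, -0.4]
finger_gap: 85.4
```

```bash
cat >> h.py <<'E'
import pickle
def shot(tag):
    s=r.sense();m=r.camera_model("wrist");im=r.snapshot("wrist");np.save(tag+".npy",im);pickle.dump(m,open(tag+".pkl","wb"))
    cv2.imwrite(f"pics/{tag}.png",cv2.resize(im[:,:,::-1],(768,576),interpolation=cv2.INTER_CUBIC))
    print(round(s["time"],2),np.round(s["tool_pos"],1),np.round(s["tcp_rot"],2),np.round(s["joint_pos"],1),np.round(s["ft_force"],1),round(s["finger_gap"],1))
    return im,m
E
python3 - <<'E'
from h import *
shot("w2")
for n in ("dock","spring_contact"):
    print(n,[(np.round(x["position"],1).tolist(),round(x["conf"],2)) for x in r.spot_point("wrist",n)[:3]])
E
```

```text
4.9 [479.7 128.  260. ] [-90.01  -0.     3.88] [  9.   -7.3 104.7  -0.   82.6 -84.9] [ 0.4 -0.6 -0.4] 85.4
dock [([59.6, 183.7], 0.52), ([394.6, 285.2], 0.15)]Traceback (most recent call last):
  File "<stdin>", line 4, in <module>
ValueError: it knows: dock, dropper, green_cell, green_cell_bare_end, green_cell_white_end, orange_cell, petri_dish, rest, slide_mailer, vial
```

View pics/w2.png

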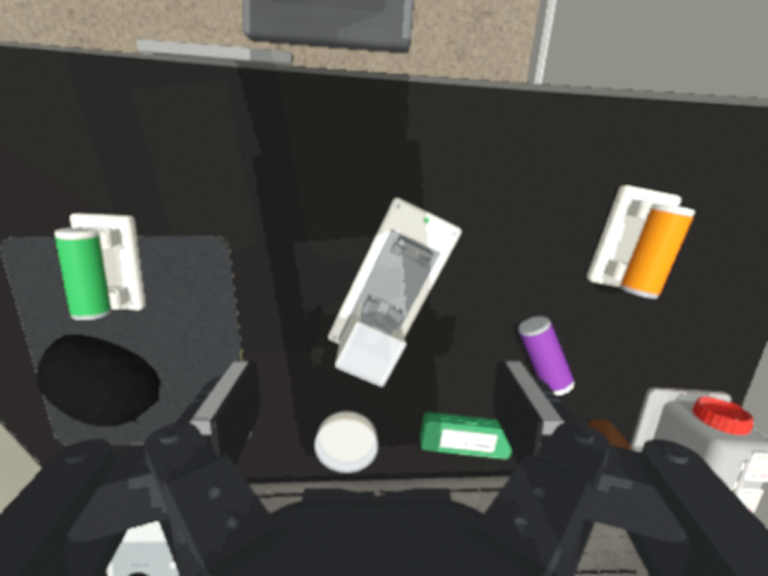

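The wrist view (scaled) now shows all of the dock, (330–460, 200–385), and the green cell at (82,272).

Run:
```python
import numpy as np,cv2
im=np.load("w2.npy")
a=cv2.resize(im[125:262,210:315],None,fx=5.6,fy=5.6,interpolation=cv2.INTER_CUBIC)
for i in range(0,a.shape[1],56): cv2.line(a,(i,0),(i,6),(255,0,0),1)
cv2.imwrite("pics/w2d.png",a[:590,:,::-1]); print(a.shape)
b=cv2.resize(im[135:220,30:105],None,fx=6,fy=6,interpolation=cv2.INTER_CUBIC);cv2.imwrite("pics/w2g.png",b[:,:,::-1])
```

```text
(767, 588, 3)
```

View pics/w2d.png

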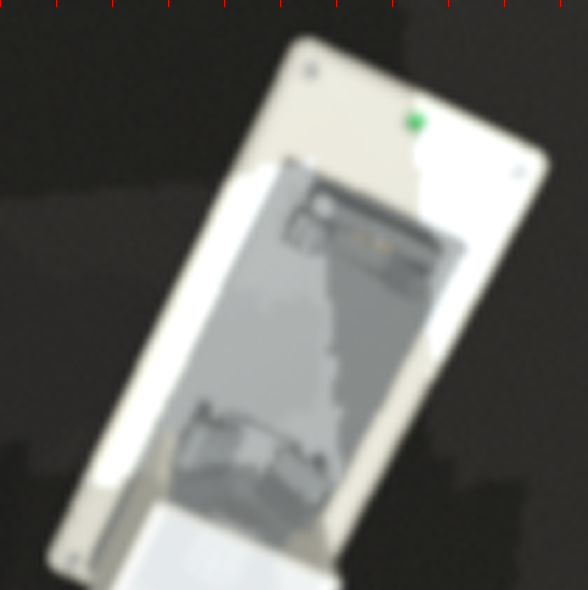

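View pics/w2g.png

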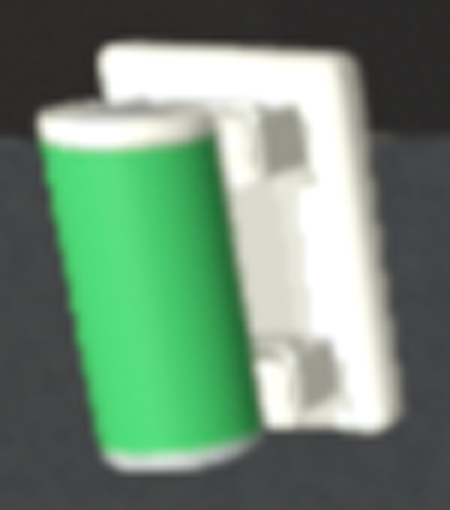

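```bash
cat > fit.py <<'E'
from h import *
from scipy.optimize import least_squares
m=pickle.load(open("w2.pkl","rb"))
un=lambda p,s=5.6,o=(210,125):((p[0]+.5)/s-.5+o[0],(p[1]+.5)/s-.5+o[1])
def line(a,b,n): return [np.array(a)+(np.array(b)-np.array(a))*t for t in np.linspace(0,1,n)]
L=[atz("wrist",un(p),8,m)[:2] for p in line((268,80),(75,500),6)]   # y=-30
T=[atz("wrist",un(p),8,m)[:2] for p in line((325,44),(535,143),6)]  # x=-67
Rr=[atz("wrist",un(p),8,m)[:2] for p in line((535,190),(365,515),6)] # y=+30
def res(q):
    x,y,a=q;c,s=np.cos(a),np.sin(a);o=[]
    for pts,ax,v in((L,1,-30),(T,0,-67),(Rr,1,30)):
        for p in pts:
            d=p-np.array([x,y]);l=(c*d[0]+s*d[1],-s*d[0]+c*d[1]);o.append(l[ax]-v)
    return o
f=least_squares(res,[495,145,-.35]);print("dock",f.x[:2],np.degrees(f.x[2]),np.round(f.fun,1))
D=f.x
np.save("dock.npy",D)
def W(p):
    c,s=np.cos(D[2]),np.sin(D[2]);return [D[0]+c*p[0]-s*p[1],D[1]+s*p[0]+c*p[1],p[2]]
if __name__=="__main__":
    im=np.load("w2.npy")
    for sh in(-6,-3,0,3,6):
        a=cv2.resize(im[125:262,210:315],None,fx=5.6,fy=5.6,interpolation=cv2.INTER_CUBIC)
        def pl(pts,col):
            q=np.array([proj("wrist",W(p),m) for p in pts]);q=(q-[210,125]+.5)*5.6-.5
            cv2.polylines(a,[q.round().astype(int)],False,col,1,cv2.LINE_AA)
        pl([(-67,-30,8),(-67,30,8),(67,30,8),(67,-30,8),(-67,-30,8)],(255,0,0))
        pl([(sh-36.5,-15,31),(sh-36.5,15,31),(sh-32.5,15,31),(sh-32.5,-15,31),(sh-36.5,-15,31)],(255,0,255))
        for x in(18,31): pl([(sh+x,-16,31),(sh+x,0,18),(sh+x,16,31)],(255,255,0))
        pl([(sh+27,-17,59.5),(sh+27,17,59.5),(sh+67,17,59.5),(sh+67,-17,59.5),(sh+27,-17,59.5)],(0,255,255))
        cv2.imwrite(f"pics/f{sh}.png",cv2.resize(a[:,:,::-1],None,fx=.68,fy=.68))
    ims=[cv2.imread(f"pics/f{s}.png") for s in(-6,-3,0,3,6)]
    cv2.imwrite("pics/fa.png",np.hstack([ims[0],ims[2]])[:,:800]);cv2.imwrite("pics/fb.png",np.hstack([ims[1],ims[3]])[:,:800])
E
python3 fit.py
```

```text
dock [501.28346816 141.91900473] -21.025108600920927 [-1.3 -1.2 -1.1 -1.  -0.9 -0.7  0.1  0.1  0.  -0.  -0.1 -0.1  0.8  0.9
  1.   1.1  1.2  1.3]
```

View pics/fa.png

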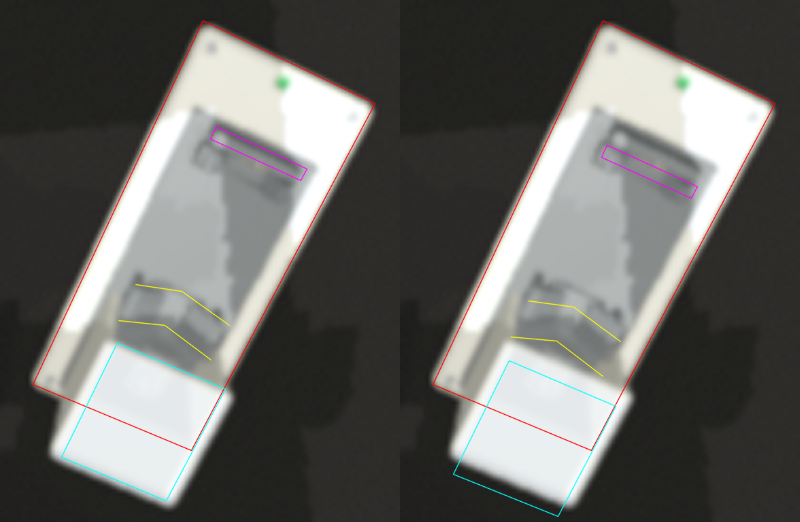

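View pics/fb.png

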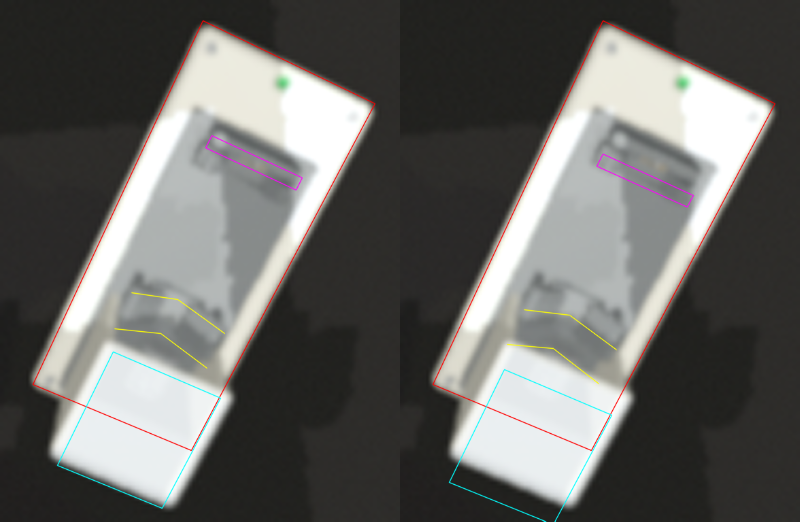

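The model overlay fits with the cradle shifted about -6 mm (hood front edge and lip both line up). Dock ≈ (501,142), yaw -21°. Next I'll go above the green cell for a close look.

Request:
{"fn": "arm_command", "kwargs": {"increments": [[-0.002,0.005,-0.028,0,0,0],[-0.004,0.01,-0.056,0,0,0],[-0.006,0.016,-0.084,0,0,0],[-0.008,0.022,-0.112,0,0,0],[-0.01,0.028,-0.14,0,0,0],[-0.012,0.034,-0.168,0,0,0],[-0.014,0.04,-0.196,0,0,0],[-0.015,0.045,-0.218,0,0,0],[-0.015,0.045,-0.218,0,0,0],[-0.015,0.045,-0.218,0,0,0]]}}

```text
time: 6.25
tool_pos: [479.7, -89.7, 215.1]
tcp_rot: [-90.0, -0.0, 3.9]
ft_force: [0.2, 0.2, 0.4]
finger_gap: 85.5
```

Run:
```python
from h import *
shot("w3")
for n in ("green_cell","green_cell_bare_end","green_cell_white_end","rest"):
    try: print(n,[(np.round(x["position"],1).tolist(),round(x["conf"],2)) for x in r.spot_point("wrist",n)[:3]])
    except Exception as e: print(e)
```

```text
6.25 [479.7 -89.7 215.1] [-8.998e+01 -1.000e-02  3.880e+00] [ -16.6   -6.6  108.8    0.    77.8 -110.5] [0.2 0.2 0.4] 85.5
green_cell [([246.9, 206.7], 0.56)]
green_cell_bare_end [([247.5, 239.3], 0.98)]
green_cell_white_end [([251.5, 176.4], 0.92)]
rest [([250.5, 194.8], 0.62)]
```

View pics/w3.png

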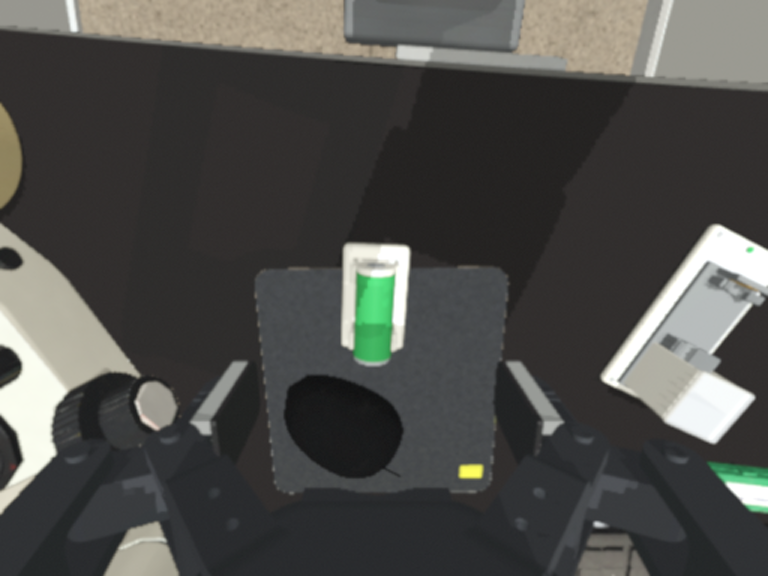

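```bash
cat > fitc.py <<'E'
from h import *
from scipy.optimize import least_squares
# fit cell pose (x,y,yaw,z) to green sleeve+rings silhouette: use mask from network, in w3
im=np.load("w3.npy");m=pickle.load(open("w3.pkl","rb"))
t=r.trace("wrist","green_cell");print([(x["conf"],x["position"],x["mask"].sum()) for x in t[:2]])
M=t[0]["mask"];np.save("m3.npy",M)
hsv=cv2.cvtColor(im,cv2.COLOR_RGB2HSV)
G=(hsv[:,:,0]>45)&(hsv[:,:,0]<85)&(hsv[:,:,1]>110);n,l,s,c=cv2.connectedComponentsWithStats(G.astype(np.uint8));k=max(range(1,n),key=lambda i:s[i,4] if abs(c[i][0]-248)<30 else 0)
print("green",s[k],c[k]); (cx,cy),(w,h),a=cv2.minAreaRect(np.argwhere(l==k)[:,::-1].astype(np.float32));print("rect",cx,cy,w,h,a)
x=atz("wrist",(cx,cy),47,m);print("green centre at z 47",x)
for z in (47,48):
  for p in ((250.5,176),(248,240)): print(z,p,atz("wrist",p,z,m))
w=(251.5,176.4);b=(247.5,239.3)
print(atz("wrist",w,35,m),atz("wrist",b,35,m))
m2=pickle.load(open("w2.pkl","rb"))
x,e=tri([ray("side",(285.7,269.5)),ray("top",(341.4,216.0)),ray("wrist",w,m)]);print("white",x,e)
x,e=tri([ray("side",(312.7,255.2)),ray("top",(339.3,190.1)),ray("wrist",b,m)]);print("bare",x,e)
x,e=tri([ray("side",(297.2,259.3)),ray("top",(339.7,206)),ray("wrist",(246.9,206.7),m)]);print("mid",x,e)
o=im.copy();o[M]=o[M]//2+[100,0,0]
cv2.imwrite("pics/m3.png",np.hstack([cv2.resize(q[150:260,210:290],None,fx=5,fy=5,interpolation=cv2.INTER_CUBIC) for q in(im,o)])[:,:,::-1])
E
python3 fitc.py
```

```text
[(0.88, [246.5, 208.0], np.int64(1681))]
green [ 235  183   28   58 1311] [248.73836766 211.83676583]
rect 248.50848388671875 211.80471801757812 25.063278198242188 56.7290153503418 2.4895527362823486
green centre at z 47 [498.25169872 -91.22950855  47.        ]
47 (250.5, 176) [463.2666303  -91.73256259  47.        ]
47 (248, 240) [527.88116194 -89.76476749  47.        ]
48 (250.5, 176) [463.01799526 -91.74972114  48.        ]
48 (248, 240) [527.36130925 -89.7901858   48.        ]
[466.57733335 -90.54603135  35.        ] [533.35708164 -90.02576179  35.        ]
white [467.94962272 -94.35779118  34.74951084] [np.float64(0.8597733365050687), np.float64(4.053441249725642), np.float64(4.028363026121637)]
bare [533.70418412 -92.11494749  35.63248503] [np.float64(5.11408590512448), np.float64(6.784500848183479), np.float64(2.1649081264754364)]
mid [494.26546268 -93.05283408  43.1380883 ] [np.float64(1.4550748685373596), np.float64(1.1504055291669055), np.float64(0.36072081597479894)]
```

View pics/m3.png

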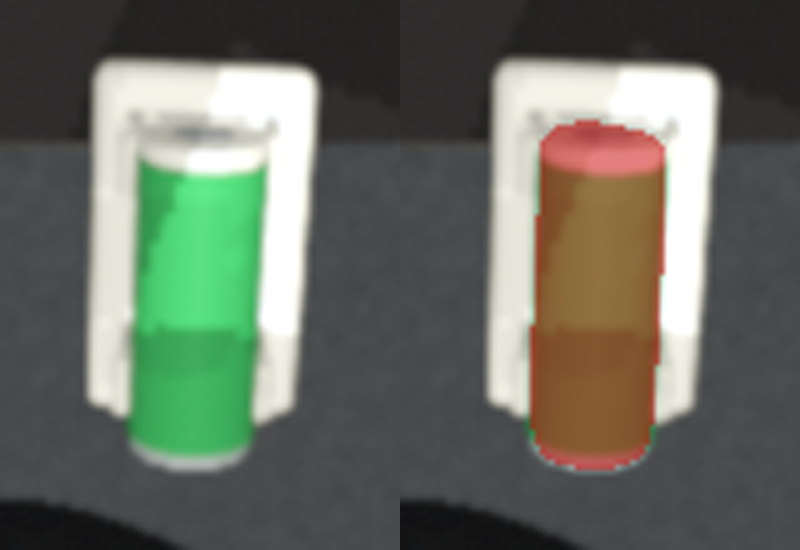

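```bash
cat > fitd.py <<'E'
from h import *
from scipy.optimize import minimize
m3=pickle.load(open("w3.pkl","rb"));m2=pickle.load(open("w2.pkl","rb"));ms=r.camera_model("side")
M3=np.load("m3.npy")
i2=np.load("w2.npy")
ts=r.trace("side","green_cell");print([(x["conf"],x["position"]) for x in ts])
Ms=min(ts,key=lambda x:abs(x["position"][0]-298)+abs(x["position"][1]-260))["mask"]
def hull(q,m,sh,S=4):
    x,y,z,a=q;ph=np.linspace(0,2*np.pi,40,endpoint=False)
    P=[]
    for e in(-32.5,32.5):
        P+=[[x+e*np.cos(a)-13*np.cos(t)*np.sin(a),y+e*np.sin(a)+13*np.cos(t)*np.cos(a),z+13*np.sin(t)] for t in ph]
    T=np.linalg.inv(np.array(m["cam_to_world"]))
    uv=cv2.projectPoints(np.array(P),cv2.Rodrigues(T[:3,:3])[0],T[:3,3],np.array(m["intrinsics"]),np.array(m["distortion"]))[0][:,0]
    I=np.zeros((sh[0]*S,sh[1]*S),np.uint8);h=cv2.convexHull(((uv+.5)*S*16).round().astype(np.int32));cv2.fillConvexPoly(I,h,1,cv2.LINE_8,4);return I
big=lambda M:cv2.resize(M.astype(np.uint8),None,fx=4,fy=4,interpolation=cv2.INTER_NEAREST)
def iou(q,V): 
    o=0
    for m,B in V:
        H=hull(q,m,(384,512));o+=1-(H&B).sum()/(H|B).sum()
    return o
for name,V,zf in(("w3",[(m3,big(M3))],35),("w3 z free",[(m3,big(M3))],None),("w3+side z free",[(m3,big(M3)),(ms,big(Ms))],None)):
    if zf: f=lambda p:iou([p[0],p[1],zf,p[2]/20],V);x0=[498,-91,.04*20]
    else: f=lambda p:iou([p[0],p[1],p[3],p[2]/20],V);x0=[498,-91,.04*20,35]
    b=minimize(f,x0,method="Nelder-Mead",options=dict(initial_simplex=[x0]+[[v+(3 if i==j else 0) for j,v in enumerate(x0)] for i in range(len(x0))],maxiter=250))
    print(name,np.round(b.x,2),"yaw",np.degrees(b.x[2]/20),b.fun)
E
python3 fitd.py
```

```text
[(0.97, [297.5, 261.9]), (0.58, [220.6, 182.1])]
w3 [ 4.9938e+02 -9.0810e+01  4.0000e-01] yaw 1.1329250056117994 0.07738748627881453
w3 z free [ 5.027e+02 -9.072e+01  4.700e-01  2.606e+01] yaw 1.333822811795394 0.039537580633471014
w3+side z free [ 4.9909e+02 -9.0540e+01  4.8000e-01  3.4940e+01] yaw 1.3878098816182562 0.13505214157116474
```

The fit gives the cell at about (499.2, -90.7, 34.9), yaw about 1.5°; the height agrees with the text. The close crop confirms a green sleeve with the white ring facing the robot. I'll descend with the jaws open.

Request:
{"fn": "arm_command", "kwargs": {"increments": [[0.01,0.018,-0.001,0,0.02,0],[0.021,0.036,-0.002,0,0.042,0],[0.021,0.054,-0.002,0,0.042,0],[0.021,0.072,-0.002,0,0.042,0],[0.021,0.088,-0.002,0,0.042,0],[0.021,0.102,-0.002,0,0.042,0],[0.021,0.114,-0.002,0,0.042,0],[0.021,0.122,-0.002,0,0.042,0],[0.021,0.122,-0.002,0,0.042,0],[0.021,0.122,-0.002,0,0.042,0]]}}

```text
time: 7.85
tool_pos: [501.2, -90.7, 93.4]
tcp_rot: [-90.0, -0.0, 1.5]
ft_force: [0.4, 0.2, -0.4]
finger_gap: 84.9
```

Run:
```python
from h import *
shot("w4");im=r.snapshot("side")
cv2.imwrite("pics/s4.png",cv2.resize(im[200:310,220:360],None,fx=5,fy=5,interpolation=cv2.INTER_CUBIC)[:,:,::-1])
```

```text
7.85 [501.2 -90.7  93.4] [-9.001e+01 -5.000e-02  1.500e+00] [ -16.     5.8  110.4    0.    63.7 -107.5] [ 0.4  0.2 -0.4] 84.9
```

View pics/w4.png

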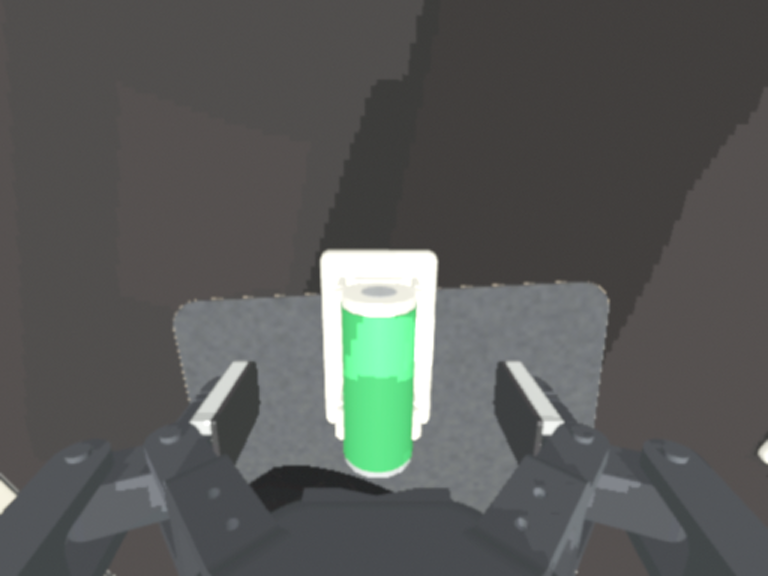

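View pics/s4.png

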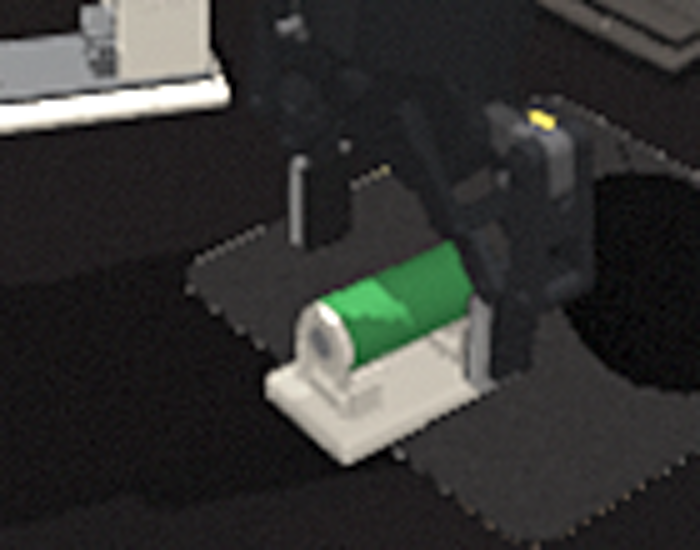

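The cell is centred between the pads (scaled wrist view: cell column ~378, jaws midline ~376) and parallel to them. Closing.

Request:
{"fn": "arm_command", "kwargs": {"increments": [[0,0,0,0,0,0],[0,0,0,0,0,0],[0,0,0,0,0,0],[0,0,0,0,0,0],[0,0,0,0,0,0],[0,0,0,0,0,0],[0,0,0,0,0,0],[0,0,0,0,0,0],[0,0,0,0,0,0],[0,0,0,0,0,0]], "jaw": 1, "force": 70}}

```text
time: 9.2
tool_pos: [501.1, -90.3, 93.3]
tcp_rot: [-90.0, -0.0, 1.5]
ft_force: [-1.0, 4.0, 6.0]
finger_gap: 24.2
```

Run:
```python
from h import *
shot("w5");im=r.snapshot("side")
cv2.imwrite("pics/s5.png",cv2.resize(im[200:310,220:360],None,fx=5,fy=5,interpolation=cv2.INTER_CUBIC)[:,:,::-1])
```

```text
9.2 [501.1 -90.3  93.3] [-8.997e+01 -2.000e-02  1.510e+00] [ -16.     5.8  110.4    0.    63.8 -107.5] [-1.  4.  6.] 24.2
```

View pics/w5.png

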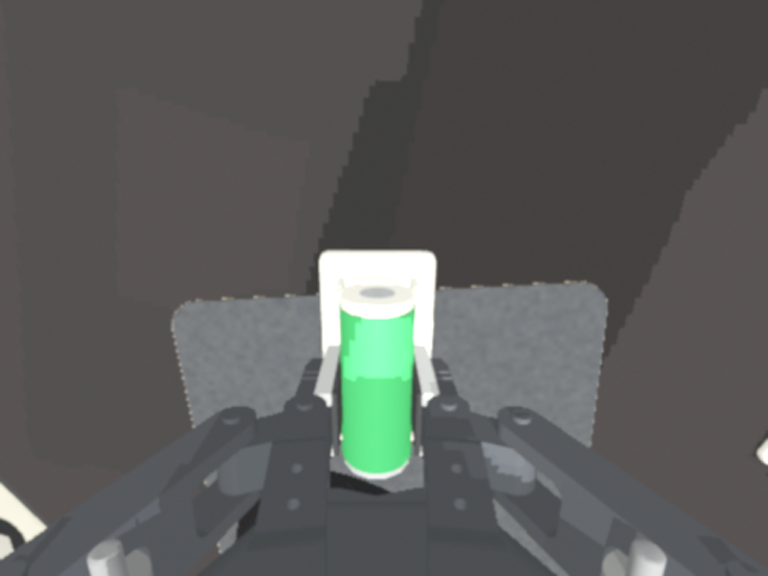

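View pics/s5.png

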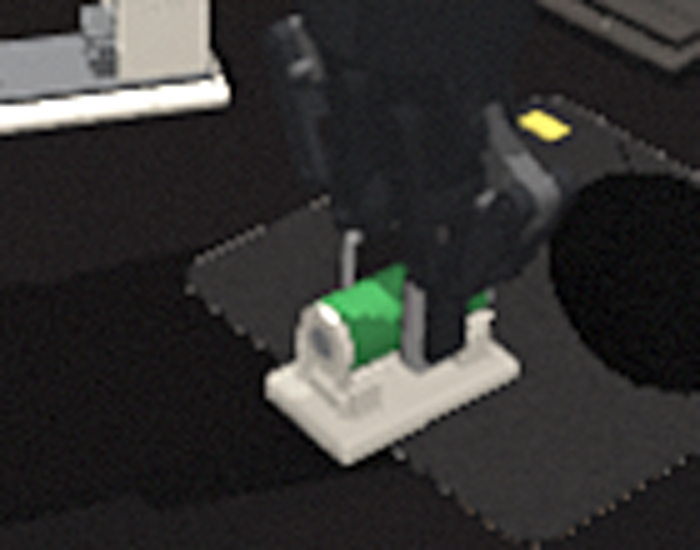

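```bash
cat > tgt.py <<'E'
from h import *
D=np.load("dock.npy"); D[0]+=0.9;D[1]-=0.35
OFF=2.0;H=58.3
def cellpose(xc,th,eps=1.0,s=-6.5,zc=None,yoff=0):
    """xc relative to cradle (shift s); th deg"""
    t=np.radians(th)
    if zc is None:
        S=(31-xc+13*np.sin(t))/np.cos(t);zc=22+eps+13*np.cos(t)+S*np.sin(t)
    Ry=Rot.from_euler("y",th,degrees=True);Rd=Rot.from_euler("z",D[2])
    base=Rot.from_matrix(np.array([[1,0,0],[0,0,1],[0,-1,0]]).T)  # cols: x=d, y=-up, z=
    Rw=Rd*Ry
    C=np.array([D[0],D[1],0])+Rd.apply([xc+s,yoff,zc])
    d=Rw.apply([1,0,0]);u=Rw.apply([0,0,1])
    x=d;y=-u;z=np.cross(x,y)
    return C+OFF*d+H*u,Rot.from_matrix(np.column_stack([x,y,z])),zc
def inc(P,R,state=None):
    s=state or r.sense();R0=Rot.from_euler("xyz",s["tcp_rot"],degrees=True)
    return np.round(R0.inv().apply(P-s["tool_pos"])/1000,4),np.round((R0.inv()*R).as_rotvec(),4)
def cellnow(s=None,sh=-6.5):
    """cell centre in cradle frame, tilt"""
    s=s or r.sense();R=Rot.from_euler("xyz",s["tcp_rot"],degrees=True).as_matrix()
    C=s["tool_pos"]-OFF*R[:,0]+H*R[:,1]
    Rd=Rot.from_euler("z",D[2]);c=Rd.inv().apply(C-[D[0],D[1],0]);d=Rd.inv().apply(R[:,0])
    return np.round(c-[sh,0,0],2),np.round([np.degrees(-np.arcsin(d[2])),np.degrees(np.arctan2(d[1],d[0]))],2),np.round(Rd.inv().apply(s["ft_force"]),2),round(s["time"],2)
E
python3 - <<'E'
from tgt import *
P,R,zc=cellpose(-11,12,zc=105);print(P,zc,R.as_euler("xyz",degrees=True)); print(inc(P,R)); print(cellnow())
E
```

```text
[498.98887061 142.79690235 161.61018174] 105 [-90.         12.        -21.0251086]
(array([ 0.0041, -0.0682,  0.2331]), array([0.0406, 0.3918, 0.2071]))
(array([  86.83, -217.59,   34.96]), array([-2.000e-02,  2.253e+01]), array([-2.51,  2.9 ,  6.03]), 9.3)
```

Request:
{"fn": "arm_command", "kwargs": {"increments": [[0,-0.015,0,0,0,0],[0,-0.04,0,0,0,0],[0,-0.07,0.01,0,0,0],[0,-0.09,0.035,0,0.03,0],[0.001,-0.095,0.07,0.005,0.1,0.03],[0.002,-0.095,0.11,0.01,0.18,0.07],[0.003,-0.095,0.15,0.02,0.26,0.12],[0.004,-0.09,0.19,0.03,0.33,0.17],[0.004,-0.08,0.22,0.04,0.38,0.2],[0.004,-0.068,0.233,0.041,0.392,0.207]]}}

```text
time: 10.55
tool_pos: [499.1, 143.4, 161.1]
tcp_rot: [-90.0, 12.0, -21.0]
ft_force: [-0.4, -0.3, -1.9]
finger_gap: 24.1
```

Run:
```python
from tgt import *
shot("w6");print(cellnow());im=r.snapshot("side")
cv2.imwrite("pics/s6.png",cv2.resize(im[120:250,160:320],None,fx=4.5,fy=4.5,interpolation=cv2.INTER_CUBIC)[:,:,::-1])
```

```text
10.55 [499.1 143.4 161.1] [-90.    11.97 -20.98] [  7.2   9.6  99.    5.7  82.  -63.1] [-0.4 -0.3 -1.9] 24.1
(array([-12.48,   0.56, 102.4 ]), array([12.11,  0.03]), array([-2.28,  0.25, -1.93]), 10.6)
```

View pics/w6.png

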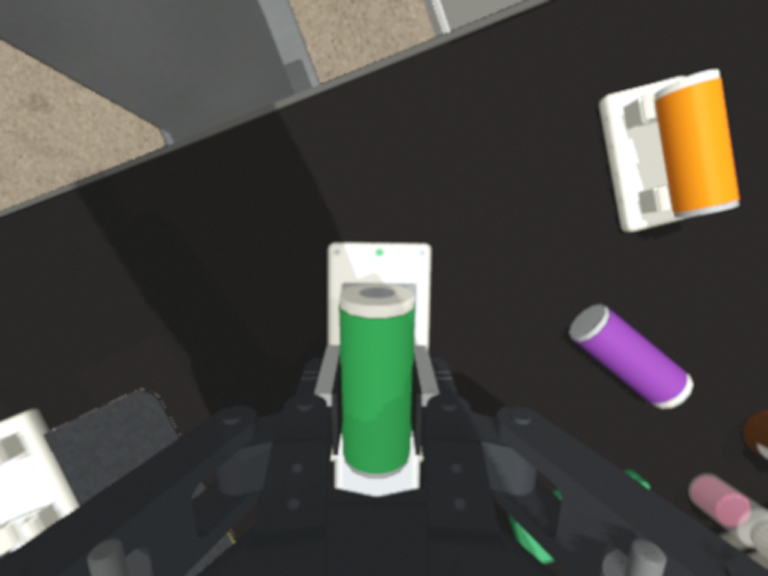

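View pics/s6.png

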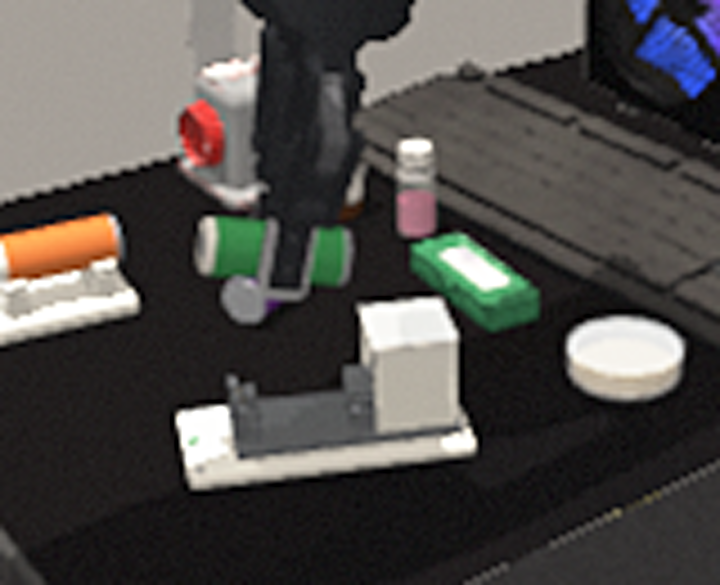

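The wrist view shows the dock dead ahead and parallel to the cell (base corners (328,245) and (432,243)). I'll check the lateral offset in numbers.

Run:
```python
from tgt import *
im=np.load("w6.npy");m=pickle.load(open("w6.pkl","rb"))
a=cv2.resize(im[155:215,205:300],None,fx=8,fy=8,interpolation=cv2.INTER_CUBIC);cv2.imwrite("pics/w6c.png",a[:,:,::-1])
a=cv2.resize(im[215:335,205:300],None,fx=6,fy=5,interpolation=cv2.INTER_CUBIC)[:580];cv2.imwrite("pics/w6d.png",a[:,:,::-1])
Rd=Rot.from_euler("z",D[2])
# edges by brightness rows
for row in (170,178,186,200,205,210,215,220):
    g=im[row,205:300].astype(int).sum(1);b=np.where(g>420)[0]+205
    w=atz("wrist",(b.min()-.5,row),8,m),atz("wrist",(b.max()+.5,row),8,m)
    print(row,b.min(),b.max(),[np.round(Rd.inv().apply(x-[D[0],D[1],0])[:2],1) for x in w])
hsv=cv2.cvtColor(im,cv2.COLOR_RGB2HSV);G=(hsv[:,:,0]>45)&(hsv[:,:,0]<85)&(hsv[:,:,1]>110)
s=r.sense();R=Rot.from_euler("xyz",s["tcp_rot"],degrees=True).as_matrix()
for row in (212,220,230,250,270,290,300):
    b=np.where(G[row,215:290])[0]+215
    o,d=ray("wrist",(((b.min()+b.max())/2),row),m); # height of silhouettes: intersect the plane of tool at y=H-? 
    t=((s["tool_pos"]+ (H-6)*R[:,1]-o)@R[:,1])/(d@R[:,1]);X=R.T@(o+t*d-s["tool_pos"]);print(row,b.min(),b.max(),np.round(X,1))
```

```text
170 219 286 [array([-59.8, -28.3]), array([-59.9,  31.5])]
178 219 286 [array([-52.8, -28.3]), array([-52.9,  31.6])]
186 219 286 [array([-45.7, -28.4]), array([-45.8,  31.7])]
200 219 286 [array([-33.3, -28.5]), array([-33.4,  31.9])]
205 219 286 [array([-28.8, -28.6]), array([-28.9,  31.9])]
210 219 285 [array([-24.3, -28.6]), array([-24.4,  31.1])]
215 219 285 [array([-19.8, -28.7]), array([-19.9,  31.2])]
220 219 285 [array([-15.3, -28.7]), array([-15.4,  31.2])]
212 227 275 [-25.6  52.3   0.9]
220 228 274 [-21.3  52.3   0.9]
230 227 275 [-15.8  52.3   0.9]
250 227 274 [-4.5 52.3  0.6]
270 228 274 [ 7.5 52.3  0.9]
290 229 272 [20.  52.3  0.6]
300 230 271 [26.6 52.3  0.6]
```

View pics/w6d.png

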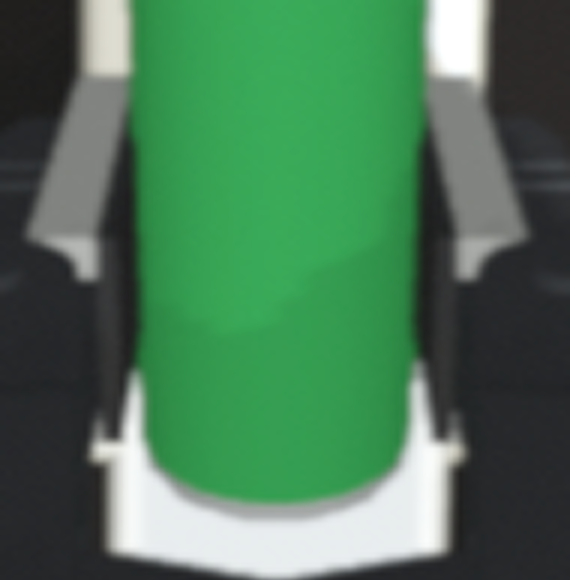

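View pics/w6c.png

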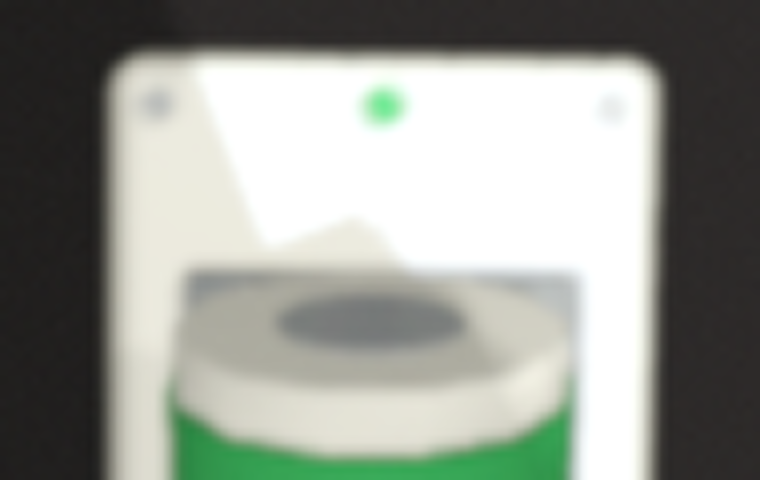

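Corrected relative to the gripped cell, the dock is laterally aligned to about 0.2 mm. Going down in stages, first to just above the saddles.

```bash
python3 - <<'E'
p=open("tgt.py").read()
p=p.replace('D[1]-=0.35','D[1]-=0.35;D[0]+=0.6*0.36;D[1]+=0.6*0.933;D[2]-=np.radians(0.3)')
open("tgt.py","w").write(p)
E
python3 - <<'E'
from tgt import *
print(cellnow());P,R,z=cellpose(-10,12,zc=53);print(inc(P,R))
E
```

```text
(array([-12.17,  -1.33, 102.84]), array([12.12,  0.37]), array([-0.65, -0.86, -1.42]), 10.65)
(array([0.0125, 0.0483, 0.0012]), array([ 0.003 ,  0.0063, -0.002 ]))
```

Run:
```python
from tgt import *
s=r.sense();print(s["time"],s["tool_pos"],s["qd"])
s6=dict(tool_pos=np.array([499.1,143.4,161.1]),tcp_rot=np.array([-90,11.97,-20.98]),ft_force=np.zeros(3),time=10.55)
print("at w6",cellnow(s6))
m=r.camera_model("wrist");m6=pickle.load(open("w6.pkl","rb"));T=np.array(m["cam_to_world"])[:3,3];T6=np.array(m6["cam_to_world"])[:3,3];print(T,T6)
# camera in tool frame, several shots
R=Rot.from_euler("xyz",s["tcp_rot"],degrees=True);print(R.inv().apply(T-s["tool_pos"]),Rot.from_euler("xyz",s6["tcp_rot"],degrees=True).inv().apply(T6-s6["tool_pos"]))
m3=pickle.load(open("w3.pkl","rb"));print(Rot.from_euler("xyz",[-89.98,-.01,3.88],degrees=True).inv().apply(np.array(m3["cam_to_world"])[:3,3]-[479.7,-89.7,215.1]))
```

```text
10.65 [497.815561   142.69333739 159.41655548] [-1.52512289 -1.2512384  -0.14682207 -0.98795934  1.13664132 -1.48190529]
at w6 (array([-1.1080e+01, -1.0000e-01,  1.0448e+02]), array([11.97,  0.35]), array([0., 0., 0.]), 10.55)
[442.35953258 163.51635968 244.13757594] [443.41835248 164.19331064 245.65870346]
[-75.69769064 -70.40045678  -0.50593544] [-75.6802332  -70.39326859  -0.52154329]
[-75.89632257 -70.1522519   -0.96165733]
```

Run:
```python
from tgt import *
im=np.load("w6.npy");m=pickle.load(open("w6.pkl","rb"))
hsv=cv2.cvtColor(im,cv2.COLOR_RGB2HSV);G=(hsv[:,:,0]>45)&(hsv[:,:,0]<85)&(hsv[:,:,1]>110)
s=dict(tool_pos=np.array([499.1,143.4,161.1]),tcp_rot=np.array([-90,11.97,-20.98]));R=Rot.from_euler("xyz",s["tcp_rot"],degrees=True).as_matrix()
for row in (212,230,250,270,300):
    b=np.where(G[row,215:290])[0]+215
    o,d=ray("wrist",((b.min()+b.max())/2,row),m)
    t=((s["tool_pos"]+(H-6)*R[:,1]-o)@R[:,1])/(d@R[:,1]);print(np.round(R.T@(o+t*d-s["tool_pos"]),1))
Rd=Rot.from_euler("z",D[2])
for row in (170,186,200,220):
    g=im[row,205:300].astype(int).sum(1);b=np.where(g>420)[0]+205
    w=atz("wrist",(b.min()-.5,row),8,m),atz("wrist",(b.max()+.5,row),8,m)
    c=Rd.inv().apply((w[0]+w[1])/2-[D[0],D[1],0]); 
    # in tool coords z
    print(row,np.round(c[:2],2),np.round(R.T@((w[0]+w[1])/2-s["tool_pos"]),2))
```

```text
[-27.   52.3  -0.4]
[-17.4  52.3  -0.3]
[-6.2 52.3 -0.6]
[ 5.5 52.3 -0.3]
[24.3 52.3 -0.6]
170 [-59.9    0.71] [-23.38 161.46   1.06]
186 [-45.8    0.81] [ -9.59 158.54   1.08]
200 [-33.34   0.91] [  2.6  155.95   1.1 ]
220 [-15.31   0.59] [ 20.24 152.21   0.68]
```

```bash
sed -i 's/D\[2\]-=np.radians(0.3)/D[2]-=np.radians(0.3);D[0]+=1.1*0.36;D[1]+=1.1*0.933/' tgt.py
python3 - <<'E'
from tgt import *
print(cellnow());P,R,z=cellpose(-10,12,zc=53);print(inc(P,R))
# relative to the commanded pose (previous target) rather than the moving measurement
D0=np.load("dock.npy");
P0=np.array([498.99,142.80,161.61]);R0=Rot.from_euler("xyz",[-90,12,-21.025],degrees=True)
print("from commanded",R0.inv().apply(P-P0),(R0.inv()*R).as_rotvec())
E
```

```text
(array([-12.16,  -2.43, 102.84]), array([12.12,  0.37]), array([-0.65, -0.86, -1.42]), 10.65)
(array([0.0125, 0.0483, 0.0023]), array([ 0.003 ,  0.0063, -0.002 ]))
from commanded [11.79176005 50.65510916  1.70945959] [1.08901715e-03 5.12342288e-03 2.77556073e-17]
```

Request:
{"fn": "arm_command", "kwargs": {"increments": [[0.001,0.005,0.0002,0,0,0],[0.003,0.013,0.0005,0,0.001,0],[0.005,0.021,0.0008,0,0.002,0],[0.007,0.029,0.0011,0,0.003,0],[0.009,0.037,0.0014,0,0.004,0],[0.0105,0.044,0.0017,0,0.005,0],[0.0115,0.048,0.0017,0.001,0.005,0],[0.0118,0.05,0.0017,0.001,0.005,0],[0.0118,0.05,0.0017,0.001,0.005,0],[0.0118,0.05,0.0017,0.001,0.005,0]]}}

```text
time: 11.9
tool_pos: [500.6, 143.6, 109.8]
tcp_rot: [-90.0, 12.0, -21.3]
ft_force: [-0.5, 1.2, -0.7]
finger_gap: 23.9
```

Run:
```python
from tgt import *
print(cellnow());shot("w7");im=r.snapshot("side")
cv2.imwrite("pics/s7.png",cv2.resize(im[150:250,180:290],None,fx=6,fy=5.8,interpolation=cv2.INTER_CUBIC)[:,:,::-1])
```

```text
(array([-9.75, -0.39, 53.23]), array([ 1.199e+01, -1.000e-02]), array([-0.87,  0.94, -0.69]), 11.9)
11.9 [500.6 143.6 109.8] [-90.    11.99 -21.33] [  7.2  13.7 100.3   5.8  76.7 -63.4] [-0.5  1.2 -0.7] 23.9
```

View pics/s7.png

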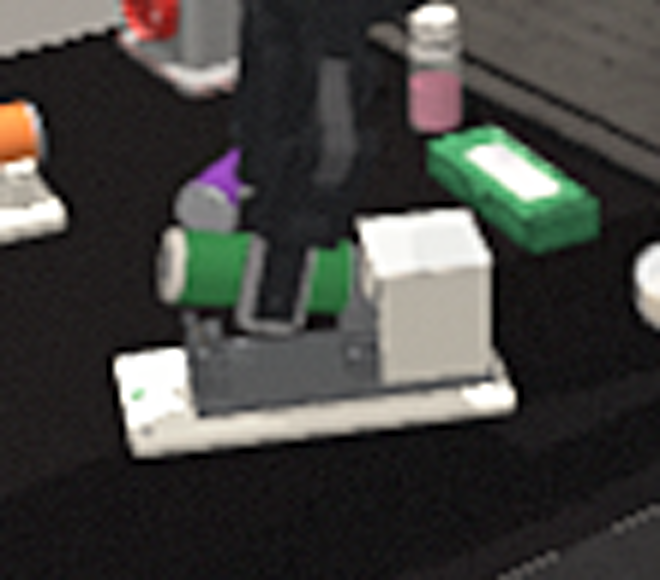

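View pics/w7.png

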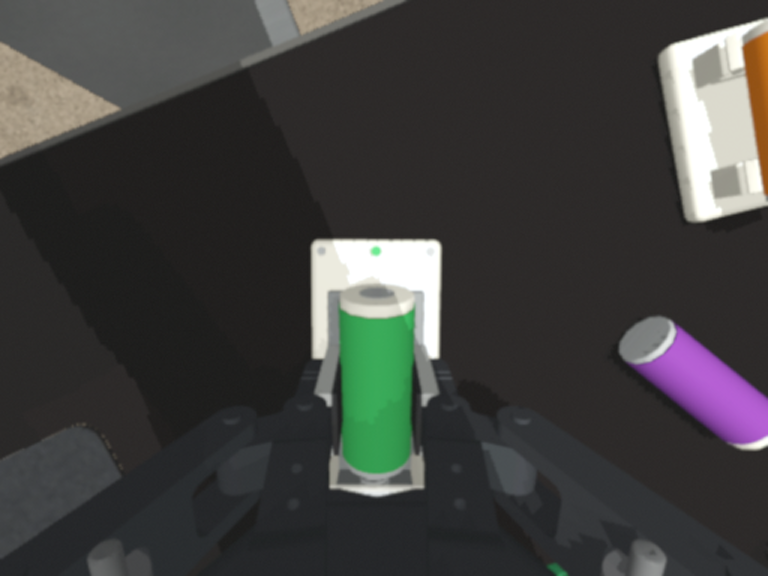

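Both views show the cell centred over the cradle (base 311–441, cell ~376). Its bare end is just short of the hood, and the fingers are between the saddles. Lowering 10 mm.

Request:
{"fn": "arm_command", "kwargs": {"increments": [[0.0002,0.001,0,0,0,0],[0.0005,0.0023,0,0,0,0],[0.0008,0.0037,0,0,0,0],[0.0011,0.005,0,0,0,0],[0.0014,0.0063,0,0,0,0],[0.0016,0.0075,0,0,0,0],[0.0018,0.0085,0,0,0,0],[0.002,0.0093,0,0,0,0],[0.0021,0.0098,0,0,0,0],[0.0021,0.0098,0,0,0,0]]}}

```text
time: 13.25
tool_pos: [500.4, 143.6, 99.5]
tcp_rot: [-90.0, 12.0, -21.3]
ft_force: [0.4, -0.7, -1.3]
finger_gap: 23.7
```

Run:
```python
from tgt import *
print(cellnow());shot("w8");im=r.snapshot("side")
cv2.imwrite("pics/s8.png",cv2.resize(im[150:250,180:290],None,fx=6,fy=5.8,interpolation=cv2.INTER_CUBIC)[:,:,::-1])
print(cellnow())
```

```text
(array([-9.96, -0.51, 42.88]), array([ 1.202e+01, -1.000e-02]), array([ 0.6 , -0.47, -1.28]), 13.25)
13.25 [500.4 143.6  99.5] [-90.02  12.02 -21.34] [  7.2  14.5 100.5   5.9  75.6 -63.5] [ 0.4 -0.7 -1.3] 23.7
(array([-9.89, -0.47, 42.96]), array([ 1.201e+01, -1.000e-02]), array([ 0.12,  0.52, -1.22]), 13.35)
```

View pics/s8.png

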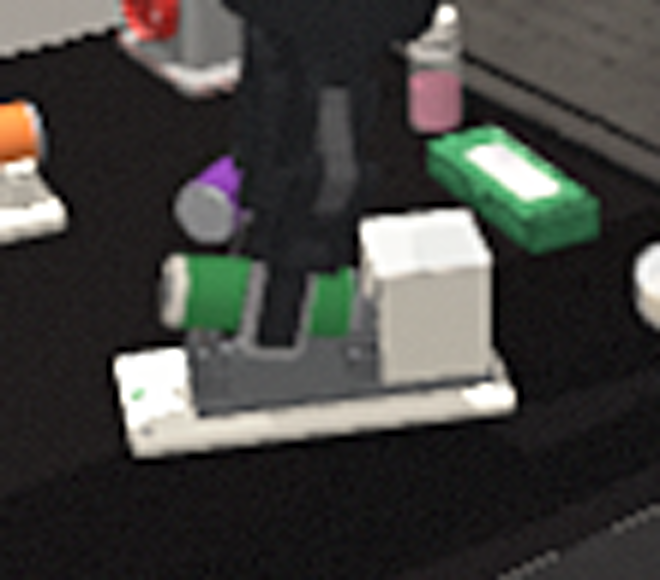

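View pics/w8.png

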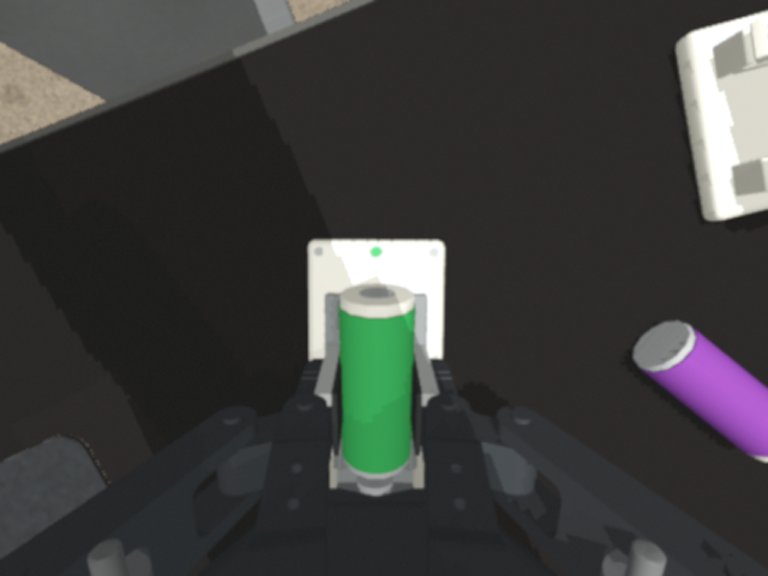

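Request:
{"fn": "arm_command", "kwargs": {"increments": [[0.0005,-0.0001,0,0,0,0],[0.001,-0.0002,0,0,0,0],[0.0015,-0.0003,0,0,0,0],[0.002,-0.0004,0,0,0,0],[0.0025,-0.0005,0,0,0,0],[0.003,-0.0006,0,0,0,0],[0.0035,-0.0007,0,0,0,0],[0.004,-0.0008,0,0,0,0],[0.0045,-0.0009,0,0,0,0],[0.0049,-0.001,0,0,0,0]]}}

```text
time: 14.6
tool_pos: [505.1, 141.7, 99.5]
tcp_rot: [-90.0, 12.0, -21.3]
ft_force: [0.1, -0.1, -1.0]
finger_gap: 23.9
```

Run:
```python
from tgt import *
print(cellnow())
```

```text
(array([-4.92, -0.5 , 42.86]), array([ 1.201e+01, -1.000e-02]), array([ 0.12, -0.09, -1.01]), 14.6)
```

Free so far. I'll advance another 3 mm and feel for the spring.

Request:
{"fn": "arm_command", "kwargs": {"increments": [[0.0003,-0.0001,0,0,0,0],[0.0006,-0.0001,0,0,0,0],[0.0009,-0.0002,0,0,0,0],[0.0012,-0.0003,0,0,0,0],[0.0015,-0.0003,0,0,0,0],[0.0018,-0.0004,0,0,0,0],[0.0021,-0.0004,0,0,0,0],[0.0024,-0.0005,0,0,0,0],[0.0027,-0.0006,0,0,0,0],[0.0029,-0.0006,0,0,0,0]]}}

```text
time: 15.85
tool_pos: [507.9, 140.7, 99.5]
tcp_rot: [-90.0, 12.0, -21.3]
ft_force: [-0.4, 0.4, -0.5]
finger_gap: 23.7
```

Run:
```python
from tgt import *
print(cellnow())
```

```text
(array([-1.94, -0.49, 42.86]), array([ 1.201e+01, -1.000e-02]), array([-0.54,  0.26, -0.47]), 15.85)
```

Request:
{"fn": "arm_command", "kwargs": {"increments": [[0.0002,0,0,0,0,0],[0.0004,-0.0001,0,0,0,0],[0.0006,-0.0001,0,0,0,0],[0.0008,-0.0002,0,0,0,0],[0.001,-0.0002,0,0,0,0],[0.0012,-0.0003,0,0,0,0],[0.0014,-0.0003,0,0,0,0],[0.0015,-0.0003,0,0,0,0],[0.0015,-0.0003,0,0,0,0],[0.0015,-0.0003,0,0,0,0]]}}

```text
time: 17.1
tool_pos: [509.1, 140.1, 99.3]
tcp_rot: [-90.0, 12.0, -21.3]
ft_force: [-3.2, 1.7, -0.1]
finger_gap: 23.7
```

Run:
```python
from tgt import *
print(cellnow())
```

```text
(array([-0.65, -0.54, 42.75]), array([ 1.203e+01, -1.000e-02]), array([-3.57,  0.44, -0.12]), 17.1)
```

The spring is found: -3.6 N along the dock axis with no vertical force. Pushing on in steps.

Request:
{"fn": "arm_command", "kwargs": {"increments": [[0.0003,-0.0001,0,0,0,0],[0.0006,-0.0001,0,0,0,0],[0.0009,-0.0002,0,0,0,0],[0.0012,-0.0003,0,0,0,0],[0.0015,-0.0003,0,0,0,0],[0.0018,-0.0004,0,0,0,0],[0.002,-0.0004,0,0,0,0],[0.002,-0.0004,0,0,0,0],[0.002,-0.0004,0,0,0,0],[0.002,-0.0004,0,0,0,0]]}}

```text
time: 18.35
tool_pos: [510.4, 139.6, 99.2]
tcp_rot: [-90.0, 12.1, -21.3]
ft_force: [-7.0, 3.2, 1.9]
finger_gap: 24.0
```

Run:
```python
from tgt import *
print(cellnow())
```

```text
(array([ 0.63, -0.56, 42.61]), array([12.13, -0.  ]), array([-7.67,  0.43,  1.88]), 18.35)
```

Request:
{"fn": "arm_command", "kwargs": {"increments": [[0.0004,-0.0001,0,0,0,0],[0.0008,-0.0002,0,0,0,0],[0.0012,-0.0003,0,0,0,0],[0.0016,-0.0004,0,0,0,0],[0.002,-0.0005,0,0,0,0],[0.0024,-0.0006,0,0,0,0],[0.0025,-0.0006,0,0,0,0],[0.0025,-0.0006,0,0,0,0],[0.0025,-0.0006,0,0,0,0],[0.0025,-0.0006,0,0,0,0]]}}

```text
time: 19.6
tool_pos: [511.7, 139.1, 99.0]
tcp_rot: [-90.1, 12.3, -21.3]
ft_force: [-11.2, 4.7, 3.0]
finger_gap: 23.6
```

Run:
```python
from tgt import *
print(cellnow(),r.sense()["wrist_torque"])
```

```text
(array([ 1.94, -0.6 , 42.46]), array([1.227e+01, 1.000e-02]), array([-12.17,   0.27,   3.  ]), 19.6) [ 0.77568458  1.64075482 -0.01678099]
```

Request:
{"fn": "arm_command", "kwargs": {"increments": [[0.0004,-0.0001,0,0,0,0],[0.0008,-0.0002,0,0,0,0],[0.0012,-0.0003,0,0,0,0],[0.0016,-0.0004,0,0,0,0],[0.002,-0.0005,0,0,0,0],[0.0024,-0.0006,0,0,0,0],[0.0026,-0.0006,0,0,0,0],[0.0026,-0.0006,0,0,0,0],[0.0026,-0.0006,0,0,0,0],[0.0026,-0.0006,0,0,0,0]]}}

```text
time: 20.85
tool_pos: [513.2, 138.6, 98.8]
tcp_rot: [-90.1, 12.4, -21.3]
ft_force: [-16.1, 6.9, 5.6]
finger_gap: 24.0
```

Run:
```python
from tgt import *
print(cellnow(),r.sense()["wrist_torque"]);shot("w9");im=r.snapshot("side")
cv2.imwrite("pics/s9.png",cv2.resize(im[150:250,180:290],None,fx=6,fy=5.8,interpolation=cv2.INTER_CUBIC)[:,:,::-1])
print(cellnow())
```

```text
(array([ 3.35, -0.61, 42.32]), array([12.42,  0.02]), array([-17.47,   0.54,   5.62]), 20.85) [1.09819172 2.39874946 0.00874265]
20.85 [513.2 138.6  98.8] [-90.09  12.42 -21.3 ] [  6.4  16.5  98.3   5.8  76.4 -64.2] [-16.1   6.9   5.6] 24.0
(array([ 3.33, -0.61, 42.32]), array([12.42,  0.02]), array([-17.92,   0.85,   5.4 ]), 20.95)
```

View pics/w9.png

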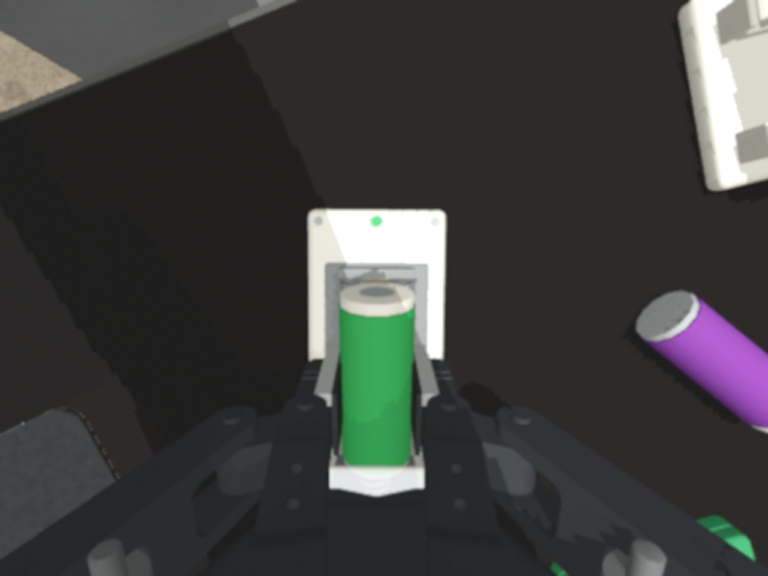

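View pics/s9.png

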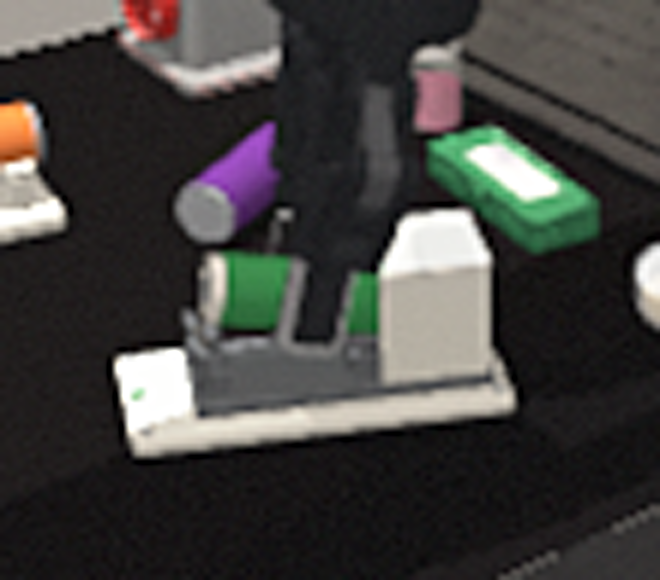

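The side view shows the bare end under the hood and the white end raised above the lip. The spring force is about 17.5 N (≈4.1 mm travel). Working out the levelling increments.

```bash
cat > lev.py <<'E'
from tgt import *
import sys
def go(ths,dx,eps,xt,s=None):
    st=r.sense();R0=Rot.from_euler("xyz",st["tcp_rot"],degrees=True)
    c,a,f,t=cellnow(st)
    for th,d,e in zip(ths,dx,eps):
        zc=cellpose(xt+d,th,eps=e)[2]
        P,R,_=cellpose(c[0]+d,th,zc=zc,yoff=c[1]);i=inc(P,R,st);print(th,round(zc,2),i[0].tolist(),i[1].tolist())
E
python3 - <<'E'
from lev import *
print(cellnow())
go([12.4,11.5,10.7,9.9,9],[0,0,0.1,.1,.1],[.6]*5,1.8)
E
```

```text
(array([ 3.33, -0.61, 42.32]), array([12.42,  0.02]), array([-17.92,   0.85,   5.4 ]), 20.95)
12.4 42.33 [-0.0, -0.0, -0.0001] [0.0016, 0.0004, -0.0004]
11.5 41.81 [-0.0008, 0.0005, -0.0001] [0.0016, 0.0004, -0.0161]
10.7 41.33 [-0.0014, 0.0009, -0.0001] [0.0016, 0.0004, -0.03]
9.9 40.88 [-0.0022, 0.0014, -0.0001] [0.0016, 0.0004, -0.044]
9 40.37 [-0.003, 0.0019, -0.0001] [0.0016, 0.0005, -0.0597]
```

Request:
{"fn": "arm_command", "kwargs": {"increments": [[-0.0004,0.0003,0,0,0,-0.008],[-0.0008,0.0005,0,0,0,-0.016],[-0.0011,0.0007,0,0,0,-0.023],[-0.0014,0.0009,0,0,0,-0.03],[-0.0018,0.0011,0,0,0,-0.037],[-0.0022,0.0014,0,0,0,-0.044],[-0.0026,0.0016,0,0,0,-0.052],[-0.003,0.0019,0,0,0,-0.06],[-0.003,0.0019,0,0,0,-0.06],[-0.003,0.0019,0,0,0,-0.06]]}}

```text
time: 22.2
tool_pos: [510.0, 139.8, 97.5]
tcp_rot: [-90.1, 9.0, -21.3]
ft_force: [-16.5, 7.6, 5.2]
finger_gap: 23.7
```

Run:
```python
from lev import *
print(cellnow(),r.sense()["wrist_torque"])
a,b=cellnow()[1]
go([8,7,6,5,4,3,2,1,0],[.0]*9,[.6]*9,1.8)
```

```text
(array([ 3.32, -0.62, 40.26]), array([8.98, 0.03]), array([-18.16,   1.03,   5.24]), 22.2) [ 1.10722564  2.45961165 -0.00384964]
8 39.83 [-0.0009, 0.0004, -0.0001] [0.0016, 0.0005, -0.0172]
7 39.28 [-0.0019, 0.0009, -0.0001] [0.0016, 0.0005, -0.0346]
6 38.74 [-0.0028, 0.0015, -0.0001] [0.0016, 0.0005, -0.0521]
5 38.2 [-0.0037, 0.002, -0.0001] [0.0016, 0.0005, -0.0695]
4 37.67 [-0.0047, 0.0026, -0.0001] [0.0016, 0.0005, -0.087]
3 37.15 [-0.0056, 0.0032, -0.0001] [0.0016, 0.0006, -0.1044]
2 36.63 [-0.0065, 0.0038, -0.0001] [0.0016, 0.0006, -0.1219]
1 36.11 [-0.0075, 0.0044, -0.0001] [0.0016, 0.0006, -0.1393]
0 35.6 [-0.0084, 0.005, -0.0001] [0.0016, 0.0006, -0.1568]
```

Request:
{"fn": "arm_command", "kwargs": {"increments": [[-0.0005,0.0002,0,0,0,-0.009],[-0.0009,0.0004,0,0,0,-0.017],[-0.0014,0.0006,0,0,0,-0.026],[-0.0019,0.0009,0,0,0,-0.035],[-0.0023,0.0012,0,0,0,-0.043],[-0.0028,0.0015,0,0,0,-0.052],[-0.0032,0.0017,0,0,0,-0.06],[-0.0037,0.002,0,0,0,-0.07],[-0.0037,0.002,0,0,0,-0.07],[-0.0037,0.002,0,0,0,-0.07]]}}

```text
time: 23.45
tool_pos: [506.3, 141.2, 95.9]
tcp_rot: [-90.1, 5.0, -21.3]
ft_force: [-16.9, 7.2, 5.6]
finger_gap: 24.0
```

Run:
```python
from lev import *
print(cellnow(),r.sense()["wrist_torque"]);shot("w10");im=r.snapshot("side")
cv2.imwrite("pics/s10.png",cv2.resize(im[150:250,180:290],None,fx=6,fy=5.8,interpolation=cv2.INTER_CUBIC)[:,:,::-1])
go([4,3,2,1,0],[.0]*9,[.4,.3,.3,.2,.2],1.8)
```

```text
(array([ 3.4 , -0.61, 38.03]), array([4.97, 0.02]), array([-18.41,   0.56,   5.63]), 23.45) [1.12735552 2.41512966 0.0271049 ]
23.45 [506.3 141.2  95.9] [-90.09   4.97 -21.3 ] [  8.7  11.  104.4   2.6  68.9 -61.1] [-16.9   7.2   5.6] 24.0
4 37.47 [-0.0009, 0.0005, -0.0001] [0.0016, 0.0004, -0.0169]
3 36.85 [-0.0019, 0.0011, -0.0001] [0.0016, 0.0005, -0.0344]
2 36.33 [-0.0029, 0.0016, -0.0001] [0.0016, 0.0005, -0.0519]
1 35.71 [-0.0038, 0.0023, -0.0001] [0.0016, 0.0005, -0.0693]
0 35.2 [-0.0048, 0.0028, -0.0001] [0.0016, 0.0005, -0.0868]
```

View pics/w10.png

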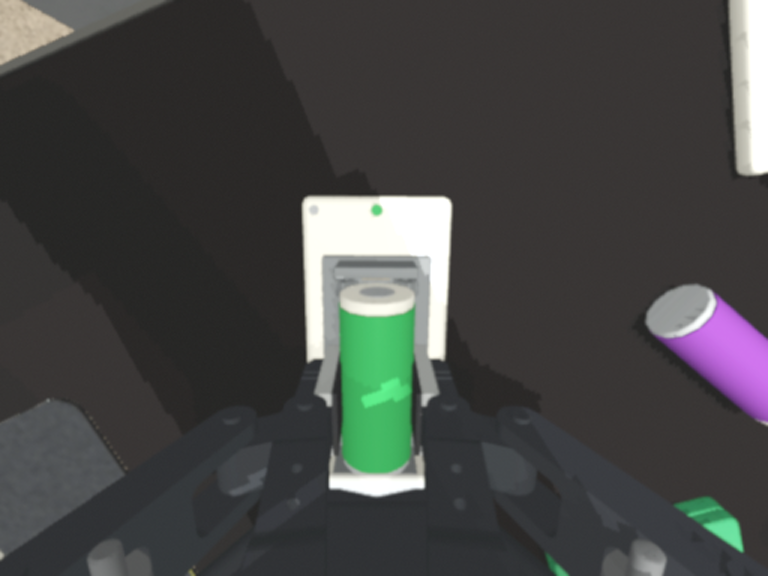

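View pics/s10.png

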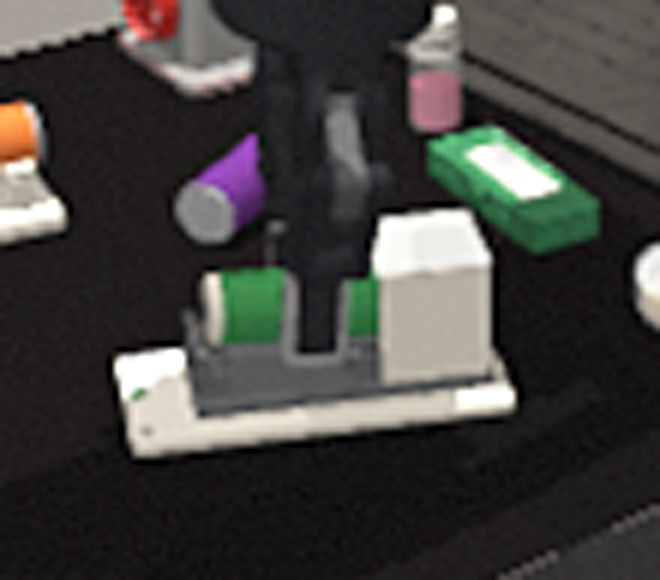

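The white end is inside the lip and the force steady at about 18 N. Finishing the levelling while easing back slightly.

Request:
{"fn": "arm_command", "kwargs": {"increments": [[-0.0005,0.0003,0,0,0,-0.008],[-0.001,0.0005,0,0,0,-0.017],[-0.0016,0.0008,0,0,0,-0.026],[-0.0022,0.0011,0,0,0,-0.035],[-0.0027,0.0013,0,0,0,-0.043],[-0.0033,0.0016,0,0,0,-0.052],[-0.0038,0.002,0,0,0,-0.061],[-0.0043,0.0023,0,0,0,-0.07],[-0.0048,0.0026,0,0,0,-0.079],[-0.0053,0.0028,0,0,0,-0.087]]}}

```text
time: 24.8
tool_pos: [501.5, 143.1, 93.8]
tcp_rot: [-90.1, -0.1, -21.3]
ft_force: [-16.5, 6.9, 8.9]
finger_gap: 23.7
```

Run:
```python
from lev import *
print(cellnow(),r.sense()["wrist_torque"]);im=r.snapshot("side")
cv2.imwrite("pics/s11.png",cv2.resize(im[150:250,180:290],None,fx=6,fy=5.8,interpolation=cv2.INTER_CUBIC)[:,:,::-1])
print(cellnow())
```

```text
(array([ 3.38, -0.61, 35.51]), array([-0.08,  0.02]), array([-17.85,   0.46,   8.91]), 24.8) [1.05387661 2.67872064 0.01367033]
(array([ 3.34, -0.61, 35.52]), array([-0.1 ,  0.02]), array([-17.72,  -0.23,   7.54]), 24.85)
```

View pics/s11.png

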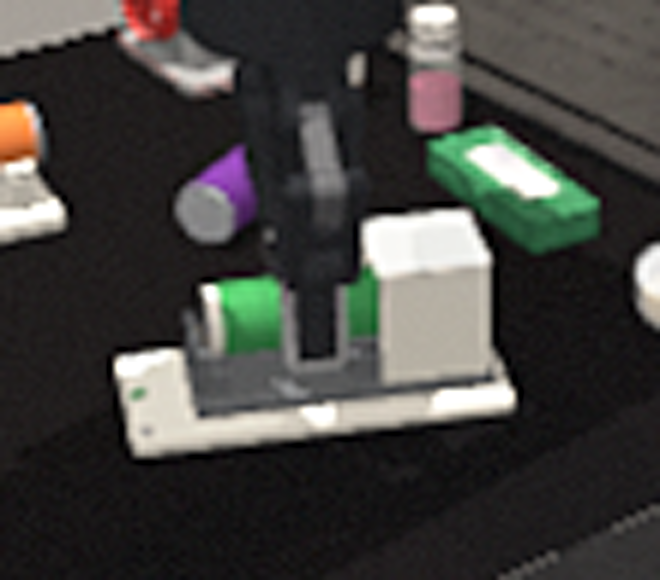

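Level now (tilt -0.1°). I'll ease back so the spring carries the cell against the lip before releasing.

Request:
{"fn": "arm_command", "kwargs": {"increments": [[-0.0006,0,0,0,0,0],[-0.0012,0,0,0,0,0],[-0.0018,0,0,0,0,0],[-0.0024,0,0,0,0,0],[-0.003,0.0001,0,0,0,0],[-0.0036,0.0002,0,0,0,0],[-0.0042,0.0003,0,0,0,0],[-0.0048,0.0003,0,0,0,0],[-0.005,0.0003,0,0,0,0],[-0.005,0.0003,0,0,0,0]]}}

```text
time: 26.1
tool_pos: [498.7, 144.2, 93.9]
tcp_rot: [-90.0, -0.3, -21.3]
ft_force: [-7.4, 2.5, 2.0]
finger_gap: 23.8
```

Run:
```python
from lev import *
print(cellnow(),r.sense()["wrist_torque"])
```

```text
(array([ 0.63, -0.58, 35.61]), array([-0.32, -0.  ]), array([-7.85, -0.36,  1.95]), 26.1) [ 0.43402406  1.12972862 -0.00272817]
```

Request:
{"fn": "arm_command", "kwargs": {"increments": [[-0.0003,0.0002,0,0,0,0.002],[-0.0006,0.0004,0,0,0,0.004],[-0.001,0.0006,0,0,0,0.006],[-0.0014,0.0008,0,0,0,0.006],[-0.0018,0.0008,0,0,0,0.006],[-0.002,0.0008,0,0,0,0.006],[-0.002,0.0008,0,0,0,0.006],[-0.002,0.0008,0,0,0,0.006],[-0.002,0.0008,0,0,0,0.006],[-0.002,0.0008,0,0,0,0.006]]}}

```text
time: 27.35
tool_pos: [498.6, 144.3, 93.9]
tcp_rot: [-90.0, -0.2, -21.3]
ft_force: [1.0, -4.6, 2.6]
finger_gap: 23.9
```

Run:
```python
from lev import *
print(cellnow(),r.sense()["wrist_torque"]);shot("w12");im=r.snapshot("side")
cv2.imwrite("pics/s12.png",cv2.resize(im[150:250,180:290],None,fx=6,fy=5.8,interpolation=cv2.INTER_CUBIC)[:,:,::-1])
```

```text
(array([ 0.33, -0.49, 35.59]), array([-0.2 , -0.01]), array([ 2.63, -3.9 ,  2.57]), 27.35) [-0.82724384 -0.31512654  0.03369159]
27.35 [498.6 144.3  93.9] [-90.    -0.2  -21.34] [ 1.05e+01  7.10e+00  1.09e+02 -1.00e-01  6.38e+01 -5.81e+01] [ 1.  -4.6  2.6] 23.9
```

View pics/s12.png

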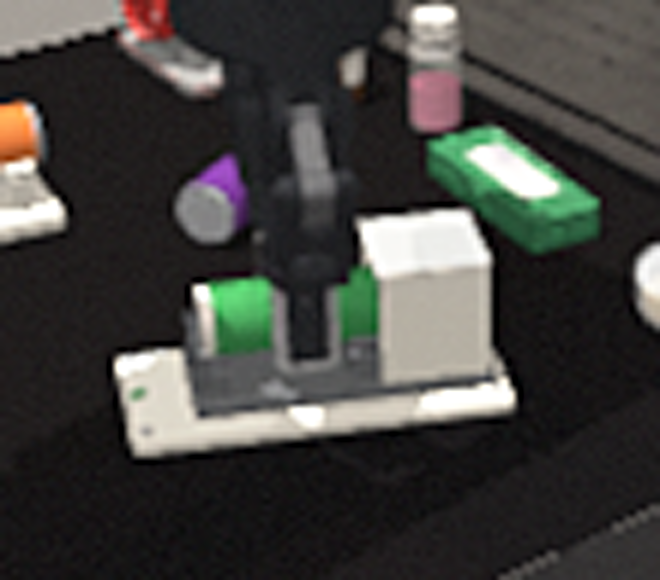

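View pics/w12.png

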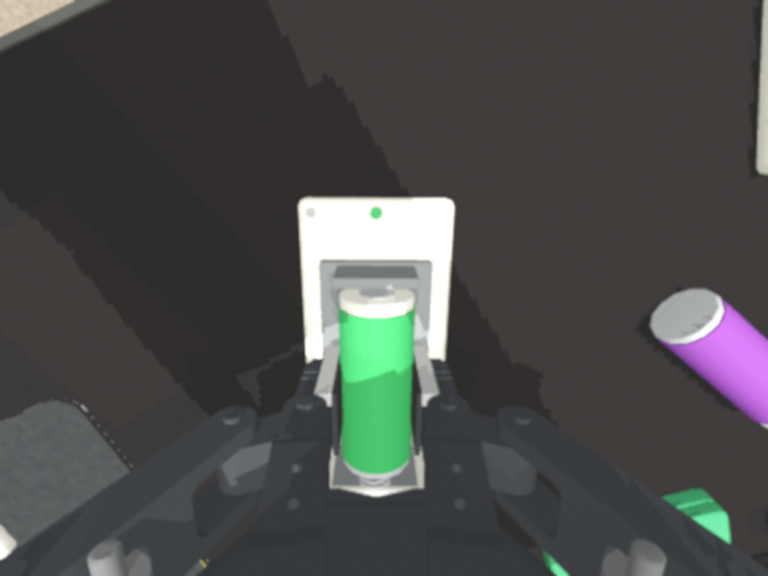

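The lip has stopped the cell (axial force changed from -7.9 to +2.6 N). Opening the jaws half-way.

Request:
{"fn": "arm_command", "kwargs": {"increments": [[0,0,0,0,0,0],[0,0,0,0,0,0],[0,0,0,0,0,0],[0,0,0,0,0,0],[0,0,0,0,0,0],[0,0,0,0,0,0],[0,0,0,0,0,0],[0,0,0,0,0,0],[0,0,0,0,0,0],[0,0,0,0,0,0]], "jaw": -0.1}}

```text
time: 28.7
tool_pos: [497.6, 144.6, 93.3]
tcp_rot: [-90.0, -0.1, -21.3]
ft_force: [-0.1, 1.0, 0.5]
finger_gap: 47.1
```

Run:
```python
from lev import *
print(cellnow(),r.sense()["wrist_torque"]);shot("w13");im=r.snapshot("side")
cv2.imwrite("pics/s13.png",cv2.resize(im[150:250,180:290],None,fx=6,fy=5.8,interpolation=cv2.INTER_CUBIC)[:,:,::-1])
```

```text
(array([-0.77, -0.51, 35.04]), array([-0.08, -0.01]), array([-0.43,  0.86,  0.55]), 28.7) [-0.00153311  0.03056075 -0.03757796]
28.7 [497.6 144.6  93.3] [-9.002e+01 -8.000e-02 -2.133e+01] [ 1.06e+01  7.10e+00  1.09e+02 -1.00e-01  6.38e+01 -5.81e+01] [-0.1  1.   0.5] 47.1
```

View pics/s13.png

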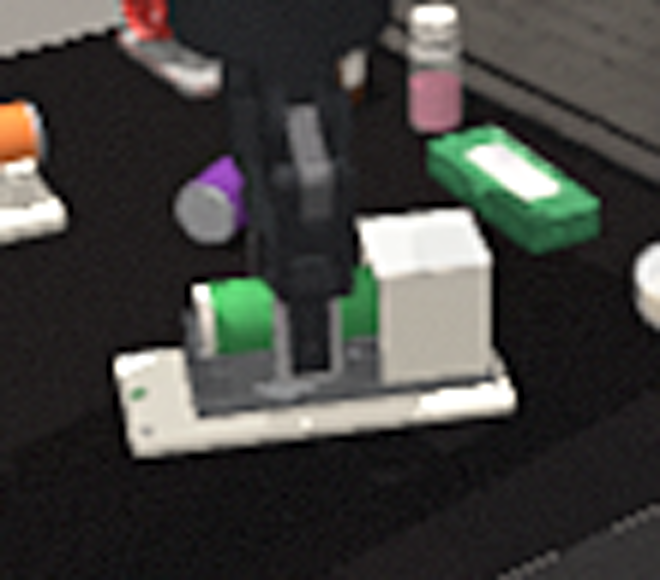

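View pics/w13.png

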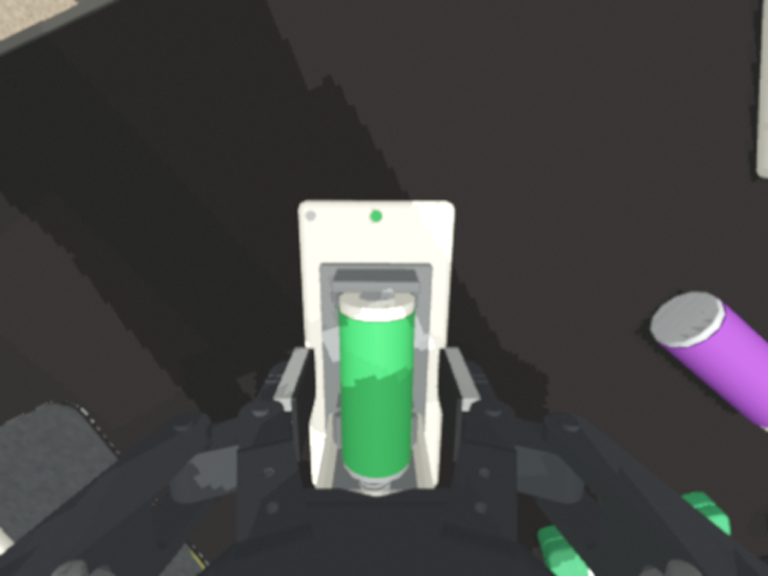

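Released, and the cell stayed in place. Retracting straight up to check.

Request:
{"fn": "arm_command", "kwargs": {"increments": [[0,-0.006,0,0,0,0],[0,-0.015,0,0,0,0],[0,-0.028,0,0,0,0],[0,-0.045,0,0,0,0],[0,-0.065,0,0,0,0],[-0.005,-0.085,0,0,0,0],[-0.01,-0.105,0,0,0,0],[-0.015,-0.12,0,0,0,0],[-0.02,-0.13,0,0,0,0],[-0.02,-0.13,0,0,0,0]]}}

```text
time: 30.05
tool_pos: [479.0, 152.3, 224.2]
tcp_rot: [-90.0, -0.1, -21.3]
ft_force: [-0.2, -0.4, -0.2]
finger_gap: 46.5
```

Run:
```python
from lev import *
im,m=shot("w14");s=r.snapshot("side");np.save("s14.npy",s)
cv2.imwrite("pics/s14.png",cv2.resize(s[150:250,180:290],None,fx=6,fy=5.8,interpolation=cv2.INTER_CUBIC)[:,:,::-1])
for c in("side","wrist"):
  for n in("green_cell","green_cell_bare_end","green_cell_white_end"):
    print(c,n,[(np.round(x["position"],1).tolist(),round(x["conf"],2)) for x in r.spot_point(c,n)[:3]])
# model overlay: seated cell for shift fitted
Rd=Rot.from_euler("z",D[2])
def hull(m,c,tilt,img,col):
    ph=np.linspace(0,2*np.pi,40,endpoint=False);t=np.radians(tilt);P=[]
    for e in(-32.5,32.5):
        for a in ph:
            p=np.array([e*np.cos(t)+13*np.sin(a)*np.sin(t),13*np.cos(a),-e*np.sin(t)+13*np.sin(a)*np.cos(t)])+c
            P.append(Rd.apply(p)+[D[0],D[1],0])
    T=np.linalg.inv(np.array(m["cam_to_world"]));uv=cv2.projectPoints(np.array(P),cv2.Rodrigues(T[:3,:3])[0],T[:3,3],np.array(m["intrinsics"]),np.array(m["distortion"]))[0][:,0]
    S=4;big=cv2.resize(img,None,fx=S,fy=S,interpolation=cv2.INTER_CUBIC)
    for k in(0,40): cv2.polylines(big,[((uv[k:k+40]+.5)*S).astype(int)],True,col,1,cv2.LINE_AA)
    return big
a=hull(m,[-7,-.5,35],0,im,(255,0,255));cv2.imwrite("pics/o14w.png",a[520:1120,600:1400,::-1])
a=hull(r.camera_model("side"),[-7,-.5,35],0,s,(255,0,255));cv2.imwrite("pics/o14s.png",a[600:1000,720:1160,::-1])
```

```text
30.05 [479.  152.3 224.2] [-89.97  -0.15 -21.31] [ 1.180e+01 -4.800e+00  1.062e+02 -1.000e-01  7.850e+01 -5.690e+01] [-0.2 -0.4 -0.2] 46.5
side green_cell [([228.7, 200.0], 0.79), ([218.5, 181.0], 0.7)]
side green_cell_bare_end [([242.1, 198.9], 0.63), ([215.1, 185.4], 0.62)]
side green_cell_white_end [([225.9, 174.2], 0.79), ([210.6, 207.8], 0.59)]
wrist green_cell [([250.0, 204.4], 0.97), ([381.2, 203.6], 0.87)]
wrist green_cell_bare_end [([249.3, 234.2], 0.94), ([360.8, 184.0], 0.73), ([420.6, 266.5], 0.39)]
wrist green_cell_white_end [([249.4, 174.5], 0.69), ([400.2, 217.0], 0.56)]
```

View pics/o14w.png

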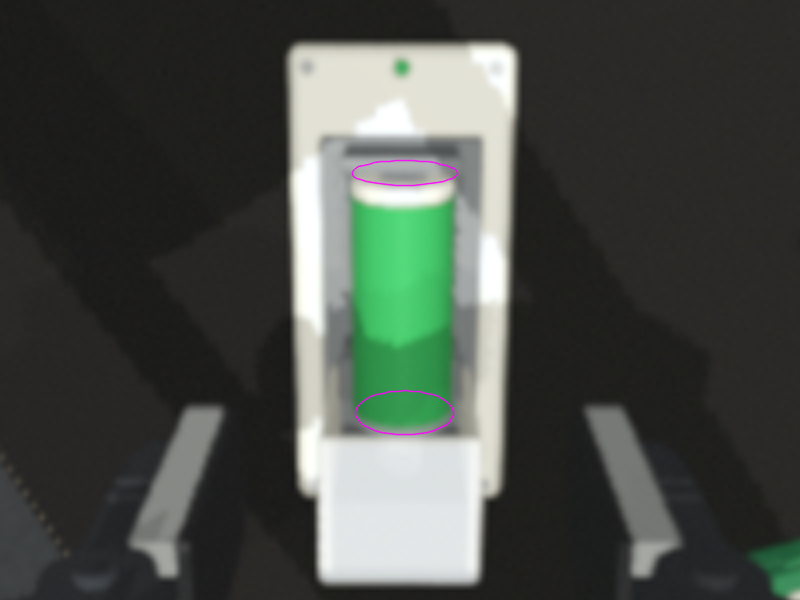

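View pics/s14.png

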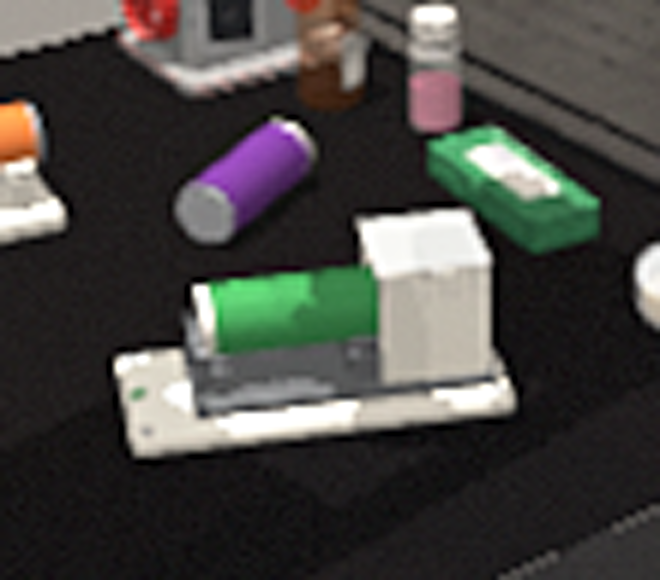

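View pics/o14s.png

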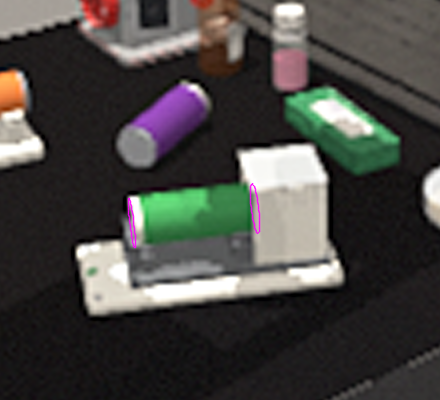

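Run:
```python
from lev import *
s=np.load("s14.npy");hsv=cv2.cvtColor(s,cv2.COLOR_RGB2HSV);G=(hsv[:,:,0]>45)&(hsv[:,:,0]<85)&(hsv[:,:,1]>110)
cols=range(218,242,4)
print("img ",[(c,int(np.where(G[190:215,c])[0].min()+190),int(np.where(G[190:215,c])[0].max()+190)) for c in cols])
ms=r.camera_model("side");Rd=Rot.from_euler("z",D[2]);T=np.linalg.inv(np.array(ms["cam_to_world"]))
for tilt,zc in((0,35),(3,36.6),(6,38.2),(8,39.3)):
    t=np.radians(tilt);P=[]
    for e in(-32.5,32.5):
        for a in np.linspace(0,2*np.pi,60):
            P.append(Rd.apply(np.array([e*np.cos(t)+13*np.sin(a)*np.sin(t),13*np.cos(a),-e*np.sin(t)+13*np.sin(a)*np.cos(t)])+[-7,-.5,zc])+[D[0],D[1],0])
    uv=cv2.projectPoints(np.array(P),cv2.Rodrigues(T[:3,:3])[0],T[:3,3],np.array(ms["intrinsics"]),np.array(ms["distortion"]))[0][:,0]
    I=np.zeros((384*8,512*8),np.uint8);cv2.fillConvexPoly(I,cv2.convexHull((uv*8).astype(np.int32)),1)
    print(tilt,[(c,round(np.where(I[:,c*8])[0].min()/8,1),round(np.where(I[:,c*8])[0].max()/8,1)) for c in cols])
w=np.load("w14.npy");m=pickle.load(open("w14.pkl","rb"))
cv2.imwrite("pics/z14.png",cv2.resize(w[155:250,225:280],None,fx=8,fy=6.2,interpolation=cv2.INTER_CUBIC)[:,:,::-1])
```

```text
img  [(218, 198, 210), (222, 198, 209), (226, 197, 209), (230, 197, 208), (234, 196, 208), (238, 196, 207)]
0 [(218, np.float64(198.2), np.float64(210.8)), (222, np.float64(197.8), np.float64(210.4)), (226, np.float64(197.2), np.float64(209.9)), (230, np.float64(196.9), np.float64(209.4)), (234, np.float64(196.4), np.float64(208.9)), (238, np.float64(195.9), np.float64(208.5))]
3 [(218, np.float64(197.1), np.float64(209.8)), (222, np.float64(196.9), np.float64(209.4)), (226, np.float64(196.6), np.float64(209.1)), (230, np.float64(196.2), np.float64(208.8)), (234, np.float64(196.0), np.float64(208.5)), (238, np.float64(195.8), np.float64(208.2))]
6 [(218, np.float64(196.0), np.float64(208.6)), (222, np.float64(195.9), np.float64(208.5)), (226, np.float64(195.9), np.float64(208.4)), (230, np.float64(195.8), np.float64(208.2)), (234, np.float64(195.6), np.float64(208.1)), (238, np.float64(195.6), np.float64(208.0))]
8 [(218, np.float64(195.2), np.float64(207.8)), (222, np.float64(195.4), np.float64(207.8)), (226, np.float64(195.4), np.float64(207.8)), (230, np.float64(195.4), np.float64(207.9)), (234, np.float64(195.4), np.float64(207.9)), (238, np.float64(195.5), np.float64(207.9))]
```

View pics/z14.png

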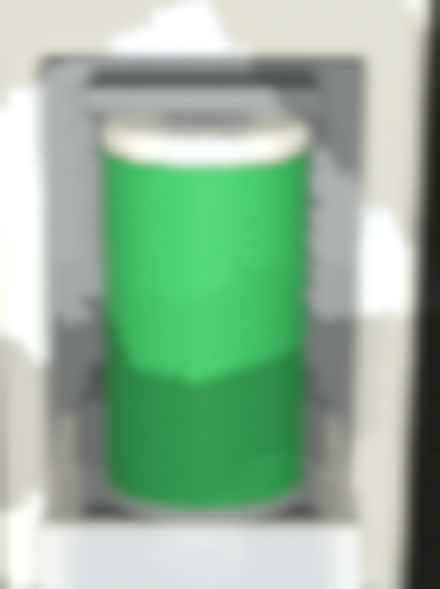

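The side-view edge rows match a level cell at z = 35 mm (0° model within 1–1.5 px; 3° and up do not fit). The lip stands just outside the white end, and the gripper is clear. Handing in.

Run:
```python
from h import *
print(r.hand_in()); s=r.sense(); print(s["time"],s["ft_force"])
```

```text
the job is handed in; nothing more can be done
None
the job is handed in; nothing more can be done
```

The green cell is in the charging dock, lying level behind the end lip with its bare end under the hood. The job was handed in with roughly 31 s of the 61 s used.

**What I did:**
- I gripped the cell on its rest and tilted it 12° with the bare end down. I then slid it under the hood until I felt the spring.
- I pushed on to 17.5–18.4 N by wrist force, below the 20 N limit. Then I let the white end down behind the lip while levelling.
- I eased back until the lip stopped the cell: the force along the dock went from about -8 N to +3 N. Then I opened the jaws and retracted.

**Last checks:**
- **Cell pose:** in the side view its edges match a level cell at z = 35 mm to 1–1.5 px; a tilt of 3° or more does not fit. The wrist view shows the lip just outside the white end.
- **Robot:** the measured force was near zero after retracting, and the gripper was about 130 mm higher, clear of everything.
- **Other things:** I did not touch the orange cell or the loose items, and those in view had not moved. The orange cell was only partly in the last side crop.

**Disagreements:**
- **Push depth:** wrist-force readings put the spring push at about 4.1 mm, while arm travel suggested about 4.6 mm. I put this down to give in the fingers and trusted the force.
- **Cradle shift:** the pictures gave about -6 to -7 mm, while the first touch suggested nearer -5.5 mm. This did not matter, since I found the spring by feel.
- **Spring travel:** it cannot be seen in the pictures, so I inferred the final clamping from the forces only.

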